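# Dial open a cash box with a fingertip

### The arm

A 7-joint arm with a two-finger parallel gripper is mounted at the origin on the work surface; the furniture and walls round the work are solid. World frame = base frame: x ahead of the robot, y to its left, z up, the work surface at z = 0. Lengths are in m, angles in rad, forces in N, time in s.
With the tool pointing down it reaches from about 0.425 to 0.925 m from the base axis. Payload 6.8 kg.
Tool frame: the origin (TCP) lies at the very end of the fingers, on their centre line; the grasp point (between the pads) lies 19 mm behind it (r.grip_depth is the z of the grasp point in the tool frame, in m); z points along the fingers, x is the direction in which the jaws open and shut, and the axes are right-handed (so a half turn about z gives the same grasp; the last joint's range is limited). The gripper opens to 88 mm and grips with 3 to 60 N. Pads are 20 mm wide; open, the fingers measure 115 mm over their backs; the gripper's body (75 mm by 178 mm) begins 61 mm behind the grasp point.
Start: joints at [-1.318, 0.477, 0.022, 1.555, -0.011, 1.109, -0.083], TCP at [0.238, 0.632, 0.2] pointing down, gripper open.
Joint ranges: [-2.96, 2.96], [-0.34, 2.1], [-1.41, 1.46], [0.24, 2.44], [-1.37, 4.51], [0.17, 1.92], [-2.96, 2.96]. Speed limits (rad/s): [2.39, 2.39, 3.14, 3.14, 3.14, 3.14, 3.14].

### API

Orientations are given as a unit quaternion [x, y, z, w].
In Python, from station import r, vision, spotter gives the robot as it stands.
- The arm moves only by the tool move_arm, never from a script. Its argument "commands" is a list of rows, each a list of 3 entries, a list of its own where there are three numbers: the shift along the tool's x, y, z in m, then the turn, a rotation vector about the tool's x, y, z in degrees, then the opening, from 0 (shut) to 1 (fully open). In form: [[[tx, ty, tz], [ax, ay, az], jaw], ...]. A call has 1 to 5 rows; each row shifts and turns the pose as measured when the row begins, along the tool's axes as they then stand; what a row does not reach is not made up. A row lasts 1/8 s, in which the tool goes at most 62.5 mm and 10.7 degrees, less where a joint would pass 70% of its speed; a pose out of reach is approached as far as the arm can. A call with a gripper value outside its range is refused whole. The fingers move at their own pace and stop on an object; "grip_force" is the grip in N (left out, the last holds). Time passes only in rows, so rows that do not move let the fingers close. It gives the time, the measured TCP pose, the force and the opening at its end, in the units of the state.
- r.get_state(): the state, without advancing time (a new reading comes with each control period).
- vision.snapshot(name): name is "scene" or "top"; returns the picture (480x640x3 uint8, blue, green, red); there is no depth.
- vision.camera_model(name): a dict with "fx", "fy", "cx", "cy" (pixels), "R" (3x3) and "t" (3): a world point X has camera coordinates R X + t. Camera axes: x right, y down, z forward; pixel columns grow to the right and rows downward; lengths in m; the calibration is good to about 2 mm. A picture is of the moment at which its call begins. camera_model takes no time and is no camera call.
- r.hand_in(): hands the job in, once; it reports no verdict.
Trained networks look in the newest picture that a camera, given by its name, has taken for a name from the list of things; names that differ only in an ending like _2 or _b are one class to them, and where a whole thing is asked for, a point or a joint stands for the part that bears it (a point fixed in the world has none). Each returns a list of dicts, best first, with "conf" (0 to 1); they miss things now and then, are a little off and sometimes report something else, mostly with a low value. They report only what shows in the picture. A call takes as long as a camera call.
- spotter.silhouettes(thing, camera): "pixels" (480x640 bool, what is visible of it) and "bbox" ([left, top, right, bottom] in pixels, round what is visible of it).
The state is a dict: "clock": time; "joint_positions": joint angles; "qd": joint speeds; "tau": joint torques, N m; "eef_pos": TCP position; "tcp_rot": TCP orientation; "wrist_force": force on the tool from outside, world axes, zero at the start; "wrist_torque": the same for the moment, N m; "finger_gap": finger opening in m.
Only numpy, scipy, OpenCV 4.12 (cv2) and the standard library are available. Lean on these libraries where they do the work, as an engineer would, in place of code of your own. Each camera call takes 0.05 s, during which the arm holds its last target.

### The job

Unlock the steel cash box on the desk with your fingertips alone: click each of its two toothed thumbwheels round until the tooth with the upright stud points straight at the index fin behind that wheel. Only when both are set, push the bolt between them all the way back, away from the front, and leave both wheels set. Grip and lift nothing: do not shove the box out of its place, and leave the things lying about it undisturbed.

Things in the scene. Friction and masses are not known exactly. Their poses are not given: they have to be found in the camera images.
- cash_box: low dark steel cash box, 124 mm deep (its x, from its front to its back), 260 mm wide (its y, to its left), 45 mm high to the flat deck, 2.5 kg, standing loose; origin at the centre of its underside. On the deck two star wheels, axes 156 mm apart, teeth overhanging the front edge by 11 mm; midway a sliding bolt. The front faces the robot within about 30 degrees
- left_wheel (a joint): the left wheel's angle in rad: 0 = set (studded tooth at the index fin); grows clockwise seen from above (its front teeth then move to the box's left). Turns both ways, clicks to rest every 0.785 rad, springs back from under half of that; 3 to 6 N at a tooth turns it. Starts 1, 2 or 3 clicks short of 0 (about -0.785, -1.571, -2.356), rarely balanced half-way between two clicks
- left_wheel_axis (a point): on the axis of the left (robot's left) thumbwheel, level with its top, 62 mm above the desk; fixed to the box, axes as the box's. Flat aluminium star wheel on an upright axis: 96 mm across the tips of its 8 teeth, round body 68 mm; teeth 45 degrees apart, 7 mm wide, 14 mm long radially, 14 mm tall (48 to 62 mm above the desk)
- left_wheel_mark (a point): on the one tooth of the left wheel that bears an upright round stud (7 mm thick, 8 mm tall, same metal; a thin rib runs from the hub to it), 41 mm from the axis, at the stud's foot, 62 mm above the desk
- left_wheel_index (a point): point fixed on the cash box, 41 mm behind the left wheel's axis (box +x): where the mark lies when the wheel is set. The index itself is an upright fin on the deck just behind, 53 to 69 mm from the axis, 5 mm wide, top 62 mm above the desk
- right_wheel (a joint): the right wheel's angle in rad: 0 = set (studded tooth at the index fin); grows clockwise seen from above (its front teeth then move to the box's left). Turns both ways, clicks to rest every 0.785 rad, springs back from under half of that; 3 to 6 N at a tooth turns it. Starts 1, 2 or 3 clicks short of 0 (about -0.785, -1.571, -2.356), rarely balanced half-way between two clicks
- right_wheel_axis (a point): on the axis of the right (robot's right) thumbwheel, level with its top, 62 mm above the desk; fixed to the box, axes as the box's. Flat aluminium star wheel on an upright axis: 96 mm across the tips of its 8 teeth, round body 68 mm; teeth 45 degrees apart, 7 mm wide, 14 mm long radially, 14 mm tall (48 to 62 mm above the desk)
- right_wheel_mark (a point): on the one tooth of the right wheel that bears an upright round stud (7 mm thick, 8 mm tall, same metal; a thin rib runs from the hub to it), 41 mm from the axis, at the stud's foot, 62 mm above the desk
- right_wheel_index (a point): point fixed on the cash box, 41 mm behind the right wheel's axis (box +x): where the mark lies when the wheel is set. The index itself is an upright fin on the deck just behind, 53 to 69 mm from the axis, 5 mm wide, top 62 mm above the desk
- bolt (a joint): the bolt, in m: 0 locked (as found), 0.030 fully open against its stop; slides along the box's +x, away from the front, needs about 3 N and stays where it is left
- bolt_tab (a point): centre of the front face of the bolt's upright thumb tab, which moves with it; tab 16 mm wide, 8 mm thick, its top 66 mm above the desk, standing on the flat plate whose top is 47 mm above the desk; this point is 58 mm above the desk and, locked, 30 mm behind the box's front edge
- letter_box_corner (a point): on the desk at the front left corner of a fixed wooden letter box that stands to the right of the cash box, 206 mm deep and 261 mm wide, reaching from here to the right and away, turned 6 degrees to the left; its raised lid, which leans forward over it, reaches 0.29 m above the desk. An obstacle only: the arm starts on its far side, so pass over or in front of it
- box_key: brass key, 27 x 70 x 8 mm, loose bystander lying on the desk; origin at the centre of its underside
- ball_pen: steel ball pen, 12 x 139 x 12 mm, loose bystander lying on the desk; origin at the centre of its underside
- eraser: eraser in a paper sleeve, 21 x 45 x 12 mm, loose bystander lying on the desk; origin at the centre of its underside
- usb_stick: memory stick, 18 x 50 x 8 mm, loose bystander lying on the desk; origin at the centre of its underside
- sticky_pad: pad of sticky notes, 76 x 76 x 12 mm, loose bystander lying on the desk; origin at the centre of its underside
- magnifier: hand lens with dark handle, 86 x 189 x 17 mm, loose bystander lying on the desk; origin at the centre of its underside

How it is judged:
On the way, in this order (a step that is already met when the one before it is completed fails the run):
1. both studded teeth point at their index fins (mark within 7 mm of the index point) (distance between left_wheel_mark and left_wheel_index below 0.007 m and distance between right_wheel_mark and right_wheel_index below 0.007 m), for 0.2 s.
2. the bolt is pushed fully open (over 26 of 30 mm) (value of joint bolt above 0.026 m), for 0.2 s.
At the end, for the whole second after the job is handed in: Both wheels' marks lie within 7 mm of their index points (the right click; the next click is 31 mm off), the bolt is over 26 mm of its 30 mm open, and the box stands still on the desk (all of step 1 and value of joint bolt above 0.026 m and linear speed of cash_box below 0.01 m/s and height (world z) of cash_box below 0.008 m); the robot touches nothing.
It fails at once if the bolt is pushed (over 6 mm) while a wheel is not set (value of joint bolt above 0.006 m and (distance between left_wheel_mark and left_wheel_index above 0.007 m or distance between right_wheel_mark and right_wheel_index above 0.007 m)).
It fails at once if the cash box is shoved over 40 mm, lifted over 10 mm or tipped over 0.15 rad (distance of cash_box from where it was at the start of the episode above 0.04 m or height (world z) of cash_box above 0.01 m or angle between cash_box's own z axis and vertical above 0.15 rad).
It fails at once if a loose thing on the desk is moved over 20 mm or lifted over 12 mm ((distance of box_key from where it was at the start of the episode above 0.02 m or height (world z) of box_key above 0.012 m) or (distance of ball_pen from where it was at the start of the episode above 0.02 m or height (world z) of ball_pen above 0.012 m) or (distance of eraser from where it was at the start of the episode above 0.02 m or height (world z) of eraser above 0.012 m) or (distance of usb_stick from where it was at the start of the episode above 0.02 m or height (world z) of usb_stick above 0.012 m) or (distance of sticky_pad from where it was at the start of the episode above 0.02 m or height (world z) of sticky_pad above 0.012 m) or (distance of magnifier from where it was at the start of the episode above 0.02 m or height (world z) of magnifier above 0.012 m)).
It also fails if it takes over 64 s, if anything falls off the work surface, if the arm or the gripper's body presses on something with over 40 N, if the wrist force passes 120 N, or if a joint passes its speed limit or range.

## Working session

There is one attempt and no reset: what is moved stays moved. The work goes in short steps, Python scripts to look and compute and a tool call to move; the robot and the scene stay as the last step left them, time stands still between calls to the robot, and variables do not carry over. Pictures are saved under pics/ and viewed, and the job is handed in when it is done.

Besides the shell and the picture viewer there is one more tool, called after "Call:" in YAML: its name, and indented under it one key for each argument. move_arm: Moves the arm, as the interface text tells. Its arguments: {"type":"object","properties":{"commands":{"type":"array"},"grip_force":{"type":"number"}},"required":["commands"]}

```bash
ls; mkdir -p pics
python3 - <<'E'
from station import r, vision, spotter
import cv2
print(r.get_state())
for n in ("scene","top"):
    cv2.imwrite(f"pics/{n}0.png",vision.snapshot(n))
    m=vision.camera_model(n);print(n,m)
E
```

```text
pics
{'clock': 0.0, 'joint_positions': array([-1.31813052,  0.47782267,  0.02233409,  1.55640294, -0.01151484,
        1.10929256, -0.08311571]), 'qd': array([-0.0007368 , -0.00120025, -0.00097225,  0.00154701, -0.0001032 ,
        0.00037864,  0.00118304]), 'tau': array([ 1.17583444e-03, -5.82868946e+01,  1.53502207e+00, -2.72595245e+01,
       -5.44192269e-02,  1.70736783e-02,  1.65439615e-04]), 'eef_pos': array([0.23805678, 0.63096249, 0.19888699]), 'tcp_rot': array([ 8.22491726e-01,  5.68776365e-01, -7.04109936e-04,  5.58636037e-04]), 'wrist_force': array([-0.25145645, -0.18530628, -0.04389926]), 'wrist_torque': array([-0.02275403, -0.00095925, -0.02299563]), 'finger_gap': 0.08793168332089756}
scene {'fx': 617.459761172329, 'fy': 617.459761172329, 'cx': 314.43234118823983, 'cy': 231.77347390841464, 'R': array([[ 0.62631857, -0.77950982, -0.00946011],
       [-0.541274  , -0.42610428, -0.72488454],
       [ 0.56102362,  0.45912916, -0.68880542]]), 't': array([-0.21214034,  0.3877278 ,  0.97903225])}
top {'fx': 534.7908591025263, 'fy': 534.7908591025263, 'cx': 313.500206221795, 'cy': 237.9175302083321, 'R': array([[ 0.00563213, -0.99994297,  0.00907391],
       [-0.99314247, -0.006653  , -0.1167209 ],
       [ 0.11677461, -0.0083543 , -0.9931233 ]]), 't': array([0.13326558, 0.52604254, 1.38133266])}
```

View pics/scene0.png

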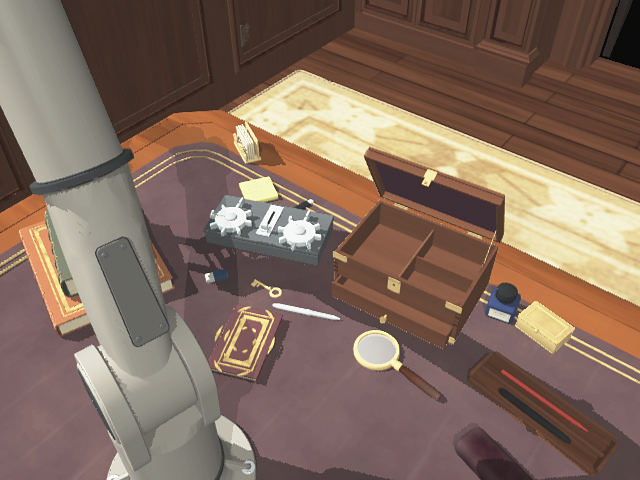

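View pics/top0.png

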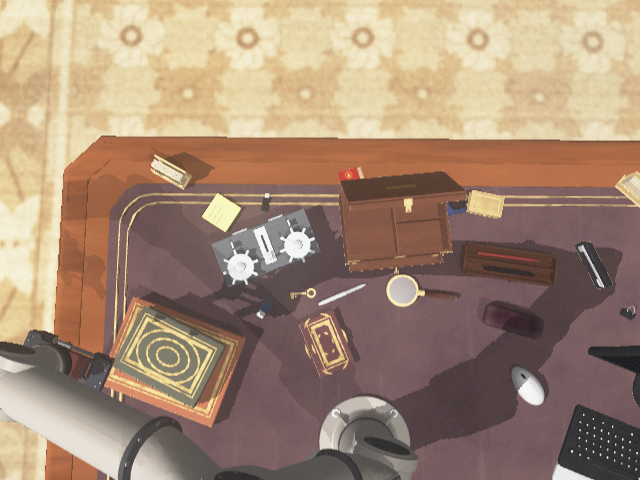

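Run:
```python
import cv2
t=cv2.imread("pics/top0.png");s=cv2.imread("pics/scene0.png")
cv2.imwrite("pics/topc.png",cv2.resize(t[190:310,195:355],None,fx=5,fy=5,interpolation=cv2.INTER_CUBIC))
cv2.imwrite("pics/scc.png",cv2.resize(s[175:295,190:350],None,fx=5,fy=5,interpolation=cv2.INTER_CUBIC))
```

```text
(no output)
```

View pics/topc.png

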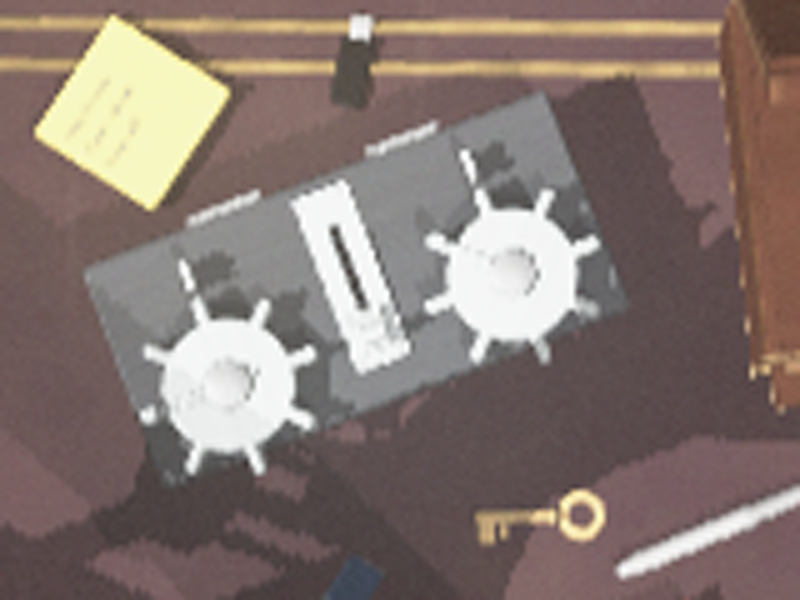

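View pics/scc.png

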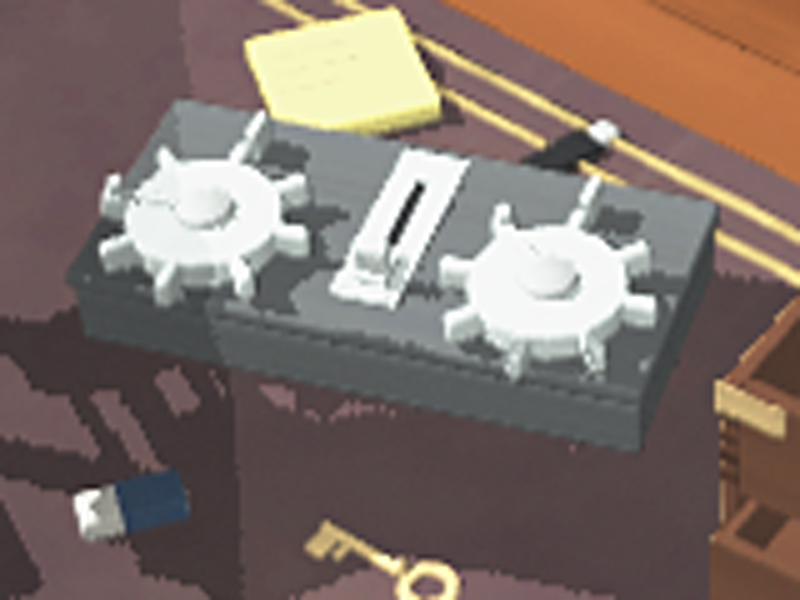

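```bash
cat > h.py <<'E'
import numpy as np
from station import r, vision, spotter
def ray(n,u,v,z):
    m=vision.camera_model(n);R=np.array(m['R']);t=np.array(m['t'])
    d=R.T@np.array([(u-m['cx'])/m['fx'],(v-m['cy'])/m['fy'],1]);c=-R.T@t
    return c+d*(z-c[2])/d[2]
def proj(n,X):
    m=vision.camera_model(n);p=np.array(m['R'])@np.array(X)+m['t']
    return np.array([m['fx']*p[0]/p[2]+m['cx'],m['fy']*p[1]/p[2]+m['cy']])
E
python3 - <<'E'
from h import *
T=lambda p,z:ray('top',p[0]/5+195-.4,p[1]/5+190-.4,z)[:2]
S=lambda p,z:ray('scene',p[0]/5+190-.4,p[1]/5+175-.4,z)[:2]
c=[T(p,.045) for p in[(85,270),(545,92),(630,305),(165,487)]]
cs=[S(p,.045) for p in[(180,100),(718,205),(640,400),(70,283)]]
for a,n in((c,'top'),(cs,'scene')):
    a=np.array(a);print(n,a.round(4),'ctr',a.mean(0).round(4))
    w=a[0]-a[1];w2=a[3]-a[2];d=a[0]-a[3];d2=a[1]-a[2]
    print([round(float(np.linalg.norm(q)),4) for q in(w,w2,d,d2)], 'yaw',[round(float(np.degrees(np.arctan2(q[1],q[0]))),2) for q in(d,d2,w,w2)])
for nm,f,L,Rr in(('top',T,(229,385),(511,270)),('scene',S,(203,212),(548,287))):
    l=f(L,.062);q=f(Rr,.062);v=l-q;print(nm,l.round(4),q.round(4),np.linalg.norm(v),np.degrees(np.arctan2(v[1],v[0]))-90,'mid',(l+q)/2)
for nm in('top','scene'):
  vision.snapshot(nm)
  for th in ('left_wheel','left_wheel_mark','right_wheel_axis','bolt_tab','cash_box','box_key','eraser','ball_pen'):
    for o in spotter.silhouettes(th,nm)[:2]:
      ys,xs=np.nonzero(o['pixels']);print(nm,th,round(o['conf'],2),o['bbox'],xs.mean().round(1),ys.mean().round(1))
print(r.get_state()['clock'])
E
```

```text
top [[0.5068 0.4019]
 [0.6025 0.1631]
 [0.4903 0.118 ]
 [0.3945 0.3575]] ctr [0.4985 0.2601]
[0.2572, 0.258, 0.1207, 0.1209] yaw [21.55, 21.93, 111.84, 111.8]
scene [[0.5039 0.3926]
 [0.599  0.1558]
 [0.4843 0.1081]
 [0.3878 0.3436]] ctr [0.4938 0.25  ]
[0.2552, 0.2546, 0.126, 0.1243] yaw [22.87, 22.57, 111.88, 112.27]
top [0.4463 0.3235] [0.5064 0.1797] 0.15588659548874 22.703548194790017 mid [0.47636434 0.25160735]
scene [0.4433 0.3161] [0.4992 0.1692] 0.15716659308543887 20.85321540806285 mid [0.4712601  0.24261481]
top left_wheel 0.87 [223.4, 252.2, 257.5, 284.9] 239.8 266.4
top left_wheel_mark 0.65 [223.6, 252.5, 255.3, 284.7] 240.4 266.1
top left_wheel_mark 0.56 [290.5, 290.9, 316.8, 294.8] 303.9 292.4
top right_wheel_axis 0.97 [208.4, 206.4, 322.0, 284.5] 265.6 246.9
top bolt_tab 0.43 [266.3, 252.8, 273.9, 259.7] 268.8 254.9
top cash_box 0.76 [212.6, 207.7, 320.6, 286.3] 265.5 246.9
top box_key 0.68 [291.3, 293.3, 300.3, 296.2] 293.4 293.8
top eraser 0.43 [289.5, 291.5, 317.8, 297.9] 304.1 292.6
top ball_pen 0.52 [318.2, 282.8, 368.4, 306.3] 341.9 293.2
scene left_wheel 0.68 [211.8, 204.9, 251.7, 239.2] 230.2 219.0
scene left_wheel_mark 0.75 [208.2, 206.5, 255.8, 235.3] 230.7 218.9
scene right_wheel_axis 0.89 [204.6, 193.0, 334.9, 265.4] 269.5 228.8
scene bolt_tab 0.4 [260.2, 222.9, 270.2, 231.2] 264.3 226.6
scene bolt_tab 0.38 [205.8, 269.9, 226.7, 283.4] 216.4 275.4
scene cash_box 0.73 [204.2, 194.7, 336.8, 266.1] 269.6 228.9
scene eraser 0.55 [209.1, 270.3, 224.1, 282.6] 216.6 275.4
scene ball_pen 0.56 [273.0, 300.6, 338.9, 321.3] 304.0 310.9
1.0
```

```bash
cat > ov.py <<'E'
import cv2,sys
from h import *
def overlay(n,img,x,y,yaw,la,ra,x0,y0,out,bolt=0,w=160,h=120,k=5):
    im=cv2.resize(img[y0:y0+h,x0:x0+w],None,fx=k,fy=k,interpolation=cv2.INTER_CUBIC)
    c,s=np.cos(np.radians(yaw)),np.sin(np.radians(yaw))
    def P(bx,by,z):
        u=proj(n,[x+c*bx-s*by,y+s*bx+c*by,z]); return tuple(((u-[x0,y0]+.5)*k).astype(int).tolist())
    def L(a,b,col): cv2.line(im,P(*a),P(*b),col,1,cv2.LINE_AA)
    C=[(-.062,-.13),(.062,-.13),(.062,.13),(-.062,.13)]
    for i in range(4):
        a,b=C[i],C[(i+1)%4]
        for z,col in((0,(0,0,255)),(.045,(0,255,0))): L((*a,z),(*b,z),col)
        L((*a,0),(*a,.045),(0,0,255))
    ax=-.062+.048-.011
    for by,ang in((.078,la),(-.078,ra)):
        for rr in(.034,.048):
            q=[(ax+rr*np.cos(t),by+rr*np.sin(t),.062) for t in np.linspace(0,2*np.pi,37)]
            for a,b in zip(q,q[1:]): L(a,b,(255,0,255))
        t=-ang  # clockwise positive
        L((ax,by,.062),(ax+.048*np.cos(t),by+.048*np.sin(t),.062),(255,0,0))
        L((ax+.041*np.cos(t),by+.041*np.sin(t),.062),(ax+.041*np.cos(t),by+.041*np.sin(t),.07),(0,0,255))
        L((ax+.053,by,.062),(ax+.069,by,.062),(0,165,255))
    for q in((-.008),(.008)): L((-.032+bolt,q,.047),(-.032+bolt,q,.066),(0,128,255))
    L((-.032+bolt,-.008,.066),(-.032+bolt,.008,.066),(0,128,255))
    cv2.imwrite(out,im)
E
python3 - <<'E'
from ov import *
for n,o in(('top',(195,190)),('scene',(190,175))):
    overlay(n,cv2.imread(f'pics/{n}0.png'),.4975,.256,22,-1.571,-.785,*o,f'pics/ov_{n}1.png')
E
```

```text
(no output)
```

View pics/ov_top1.png

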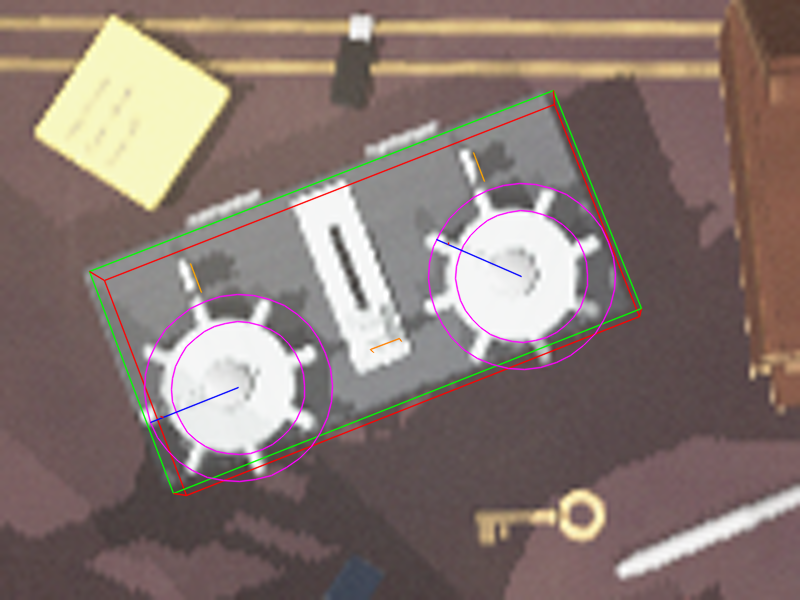

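View pics/ov_scene1.png

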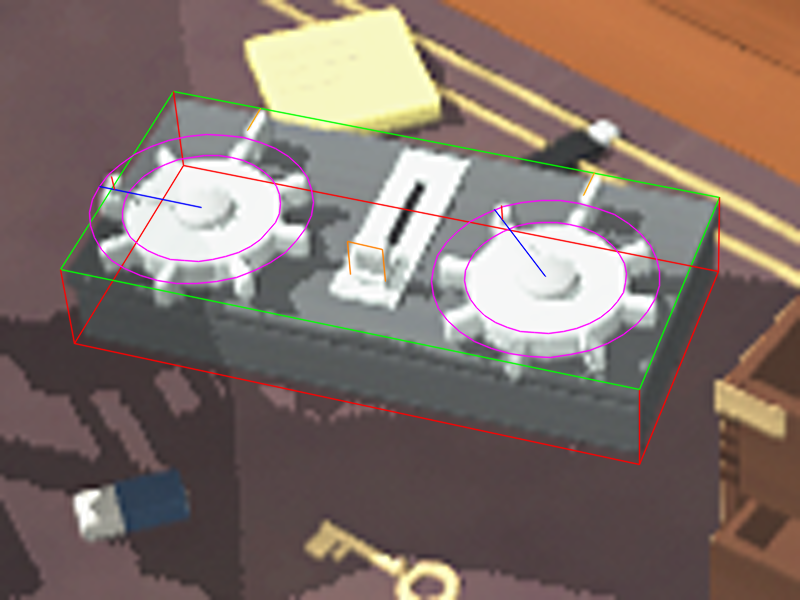

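Call:
move_arm:
  commands:
    - [[-0.04,0.035,0],[0,0,0],0]
    - [[-0.045,0.039,0],[0,0,0],0]
    - [[-0.045,0.039,0],[0,0,0],0]
    - [[-0.045,0.039,0],[0,0,0],0]
    - [[-0.045,0.039,0],[0,0,0],0]
  grip_force: 20

```text
clock: 1.62
eef_pos: [0.34, 0.3557, 0.199]
tcp_rot: [0.82, 0.572, 0.001, -0.001]
wrist_force: [0.8, -0.6, -0.4]
finger_gap: 0.0415
```

Call:
move_arm:
  commands:
    - [[0,0,0],[0,0,9.5],0]
    - [[0,0,0],[0,0,9.5],0]
    - [[0,0,0],[0,0,9.5],0]
    - [[0,0,0],[0,0,9.5],0]
    - [[0,0,0],[0,0,9],0]

```text
clock: 2.25
eef_pos: [0.3432, 0.3496, 0.2004]
tcp_rot: [0.984, 0.18, 0.001, -0.002]
wrist_force: [0.1, 0.4, -0.1]
finger_gap: 0.0004
```

```bash
cat >> h.py <<'E'
from scipy.spatial.transform import Rotation as Ro
def toolstep(bx,by,z,BX,BY,YAW):
    """print pose in box coords and tool-frame shift to box coords"""
    s=r.get_state();p=s['eef_pos'];Rt=Ro.from_quat(s['tcp_rot']).as_matrix()
    a=np.radians(YAW);B=np.array([[np.cos(a),-np.sin(a)],[np.sin(a),np.cos(a)]])
    tgt=np.r_[np.array([BX,BY])+B@[bx,by],z]
    cur=B.T@(p[:2]-[BX,BY])
    print('t',s['clock'],'box xy',cur.round(4),'z',p[2].round(4),'toolx deg',np.degrees(np.arctan2(Rt[1,0],Rt[0,0])).round(2),'tilt',Rt[2,2].round(5),'F',s['wrist_force'].round(1))
    print('shift tool',(Rt.T@(tgt-p)).round(4),'target',tgt.round(4))
E
python3 -c "
from h import *
toolstep(-.11,.056,.1,.4975,.256,22.3)"
```

```text
t 2.25 box xy [-0.1072  0.1451] z 0.2004 toolx deg 20.71 tilt -0.99999 F [ 0.1  0.4 -0.1]
shift tool [-0.0006  0.0895  0.1001] target [0.3745 0.2661 0.1   ]
```

Call:
move_arm:
  commands:
    - [[0,0.03,0.03],[0,0,-1.5],0]
    - [[0,0.03,0.035],[0,0,0],0]
    - [[0,0.03,0.035],[0,0,0],0]
    - [[0,0,0.0],[0,0,0],0]

```text
clock: 2.75
eef_pos: [0.3784, 0.2667, 0.0992]
tcp_rot: [0.981, 0.193, 0.003, -0.004]
wrist_force: [-0.7, 0.3, 0.2]
finger_gap: 0.0007
```

Run:
```python
from ov import *
toolstep(-.11,.056,.05,.4975,.256,22.3)
p=r.get_state()['eef_pos']
for n,o in(('top',(195,190)),('scene',(190,175))):
    im=vision.snapshot(n); cv2.imwrite(f'pics/{n}2.png',im)
    u=proj(n,p); print(n,u,((u-o+.5)*5))
    cv2.imwrite(f'pics/{n}2c.png',cv2.resize(im[o[1]:o[1]+120,o[0]:o[0]+160],None,fx=5,fy=5,interpolation=cv2.INTER_CUBIC))
```

```text
t 2.75 box xy [-0.1061  0.0551] z 0.0992 toolx deg 22.23 tilt -0.99995 F [-0.7  0.3  0.2]
shift tool [-0.0042 -0.0006  0.0491] target [0.3745 0.2661 0.05  ]
top [260.86135752 293.1834569 ] [331.8067876  518.41728452]
scene [223.21379609 230.48238629] [168.56898047 279.91193144]
```

View pics/top2c.png

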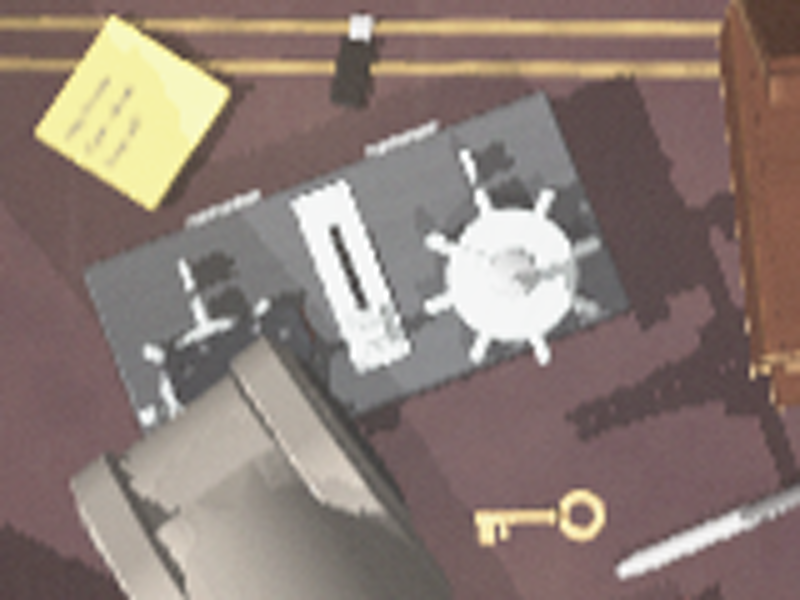

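View pics/scene2c.png

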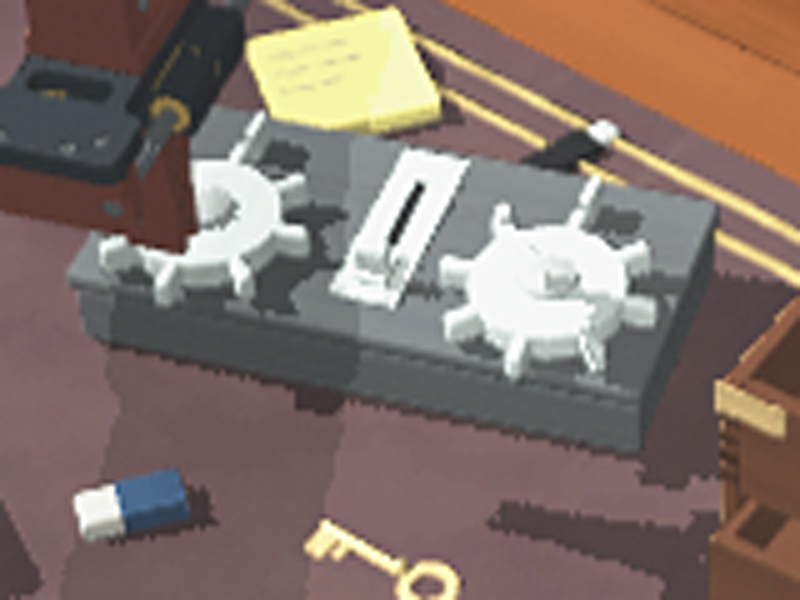

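Run:
```python
from ov import *
im=cv2.imread('pics/scene2.png')
s=r.get_state();p=s['eef_pos'];Rt=Ro.from_quat(s['tcp_rot']).as_matrix()
k=5;o=(130,120)
c=cv2.resize(im[120:120+120,130:290],None,fx=k,fy=k,interpolation=cv2.INTER_CUBIC)
for z in(0,-.019,-.08):
  q=[p+Rt@[a,b,z] for a,b in((.0135,.01),(.0135,-.01),(-.0135,-.01),(-.0135,.01))]
  cv2.polylines(c,[np.array([((proj('scene',x)-o+.5)*k) for x in q]).astype(int)],True,(0,255,0))
cv2.imwrite('pics/s2full.png',c)
```

```text
(no output)
```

View pics/s2full.png

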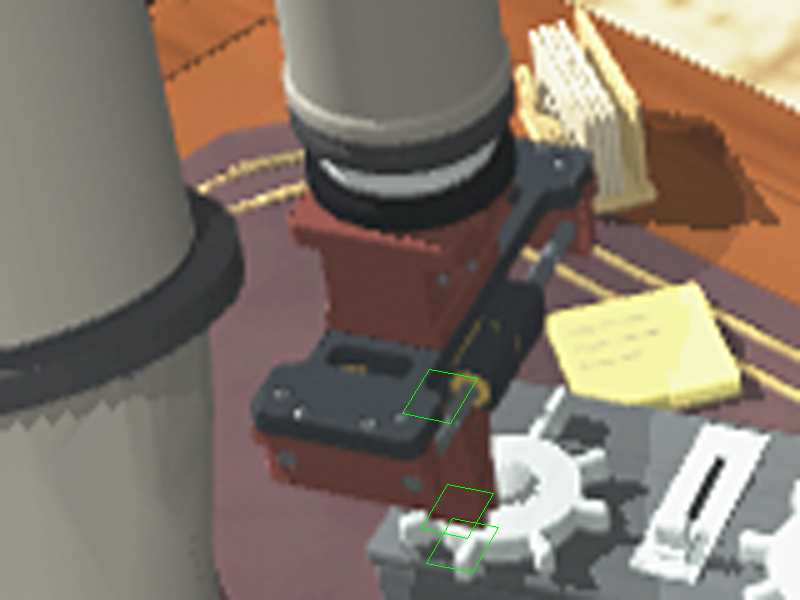

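Run:
```python
from ov import *
im=cv2.imread('pics/scene2.png')
s=r.get_state();p=s['eef_pos'];Rt=Ro.from_quat(s['tcp_rot']).as_matrix()
print(p)
k=12;o=(190,190)
c=cv2.resize(im[190:240,190:256],None,fx=k,fy=k,interpolation=cv2.INTER_NEAREST)
c=np.clip(c.astype(float)*1.5,0,255).astype(np.uint8)
for z in(0,-.019):
  q=[p+Rt@[a,b,z] for a,b in((.0135,.01),(.0135,-.01),(-.0135,-.01),(-.0135,.01))]
  cv2.polylines(c,[np.array([((proj('scene',x)-o+.5)*k) for x in q]).astype(int)],True,(0,255,0))
cv2.imwrite('pics/s2z.png',c)
```

```text
[0.37930942 0.2706132  0.10146349]
```

View pics/s2z.png

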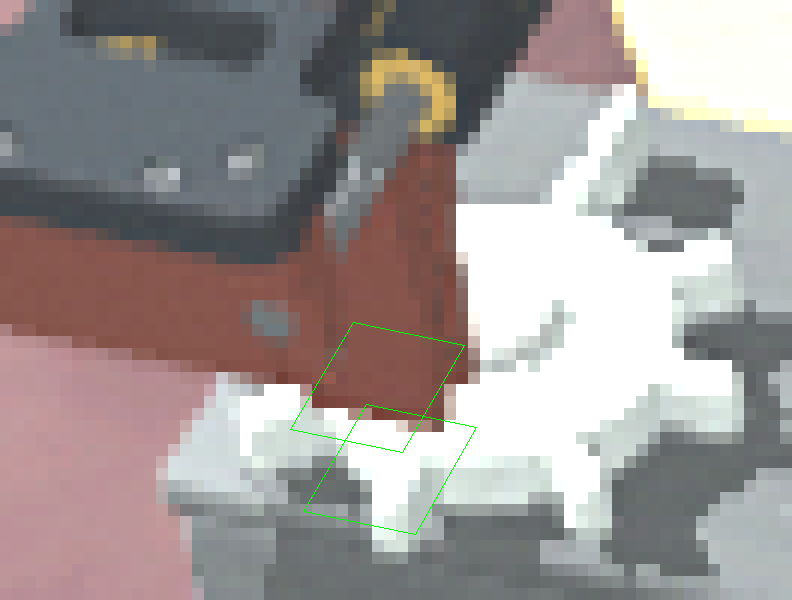

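Call:
move_arm:
  commands:
    - [[-0.008,0.0,0.02],[0,0,0],0]
    - [[-0.004,0.0,0.015],[0,0,0],0]
    - [[0,0,0],[0,0,0],0]

```text
clock: 3.22
eef_pos: [0.3701, 0.2738, 0.07]
tcp_rot: [0.98, 0.197, 0.009, -0.009]
wrist_force: [-0.1, 0.2, -0.2]
finger_gap: 0.0005
```

```bash
cat > look.py <<'E'
import sys
from ov import *
def tip(tag,o=(190,190),w=80,h=60,k=10,n='scene'):
    s=r.get_state();p=s['eef_pos'];Rt=Ro.from_quat(s['tcp_rot']).as_matrix();print(p)
    im=vision.snapshot(n);cv2.imwrite(f'pics/{n}{tag}.png',im)
    c=cv2.resize(im[o[1]:o[1]+h,o[0]:o[0]+w],None,fx=k,fy=k,interpolation=cv2.INTER_NEAREST)
    for z in(0,-.019):
      q=[p+Rt@[a,b,z] for a,b in((.0135,.01),(.0135,-.01),(-.0135,-.01),(-.0135,.01))]
      cv2.polylines(c,[np.array([((proj(n,x)-o+.5)*k) for x in q]).astype(int)],True,(0,255,0))
    cv2.imwrite(f'pics/{n}{tag}z.png',c)
    s=r.get_state();print(s['eef_pos'],s['wrist_force'].round(1),s['clock'])
E
python3 - <<'E'
from look import *
tip(3)
toolstep(-.11,.056,.05,.4975,.256,22.3)
E
```

```text
[0.37009799 0.27375886 0.07002977]
[0.37065424 0.27419057 0.07056734] [1.3 0.7 0.3] 3.275
t 3.275 box xy [-0.1105  0.065 ] z 0.0706 toolx deg 22.72 tilt -0.99962 F [1.3 0.7 0.3]
shift tool [-0.0001  0.0093  0.0204] target [0.3745 0.2661 0.05  ]
```

View pics/scene3z.png

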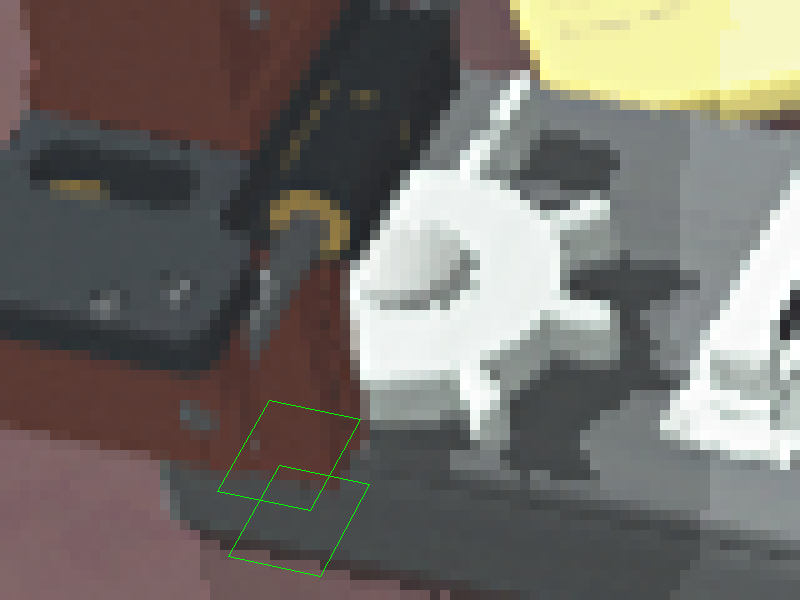

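```bash
cat >> h.py <<'E'
def step(bx,by,z,BX=.4975,BY=.256,YAW=22.3):
    toolstep(bx,by,z,BX,BY,YAW)
    s=r.get_state();Rt=Ro.from_quat(s['tcp_rot'])
    a=np.radians(YAW);X=np.array([np.cos(a),np.sin(a),0]);Z=np.array([0,0,-1.]);T=np.c_[X,np.cross(Z,X),Z]
    print('turn',(Rt.inv()*Ro.from_matrix(T)).as_rotvec(degrees=True).round(2))
E
python3 - <<'E'
from h import *
step(-.11,.056,.048)
E
```

```text
t 3.275 box xy [-0.1105  0.065 ] z 0.0706 toolx deg 22.72 tilt -0.99962 F [1.3 0.7 0.3]
shift tool [-0.0001  0.0093  0.0224] target [0.3745 0.2661 0.048 ]
turn [-0.89 -1.3   0.43]
```

Call:
move_arm:
  commands:
    - [[0,0.009,0.022],[-0.9,-1.3,0.4],0]
    - [[0,0,0],[0,0,0],0]

```text
clock: 3.52
eef_pos: [0.3761, 0.2695, 0.0509]
tcp_rot: [0.981, 0.195, 0.002, -0.002]
wrist_force: [0.3, -0.1, 0.0]
finger_gap: 0.0003
```

Run:
```python
from h import *
step(-.07,.056,.048)
```

```text
t 3.525 box xy [-0.1072  0.0586] z 0.0509 toolx deg 22.44 tilt -0.99999 F [ 0.3 -0.1  0. ]
shift tool [0.0371 0.0027 0.003 ] target [0.4115 0.2812 0.048 ]
turn [-0.13 -0.27  0.14]
```

Call:
move_arm:
  commands:
    - [[0.016,0.002,0.002],[0,0,0],0]
    - [[0.015,0.001,0],[0,0,0],0]
    - [[0,0,0],[0,0,0],0]

```text
clock: 3.9
eef_pos: [0.4101, 0.2818, 0.0518]
tcp_rot: [0.981, 0.195, 0.005, -0.003]
wrist_force: [-0.2, 0.2, -0.7]
finger_gap: 0.0007
```

Run:
```python
from look import *
tip(4)
step(-.0765,.056,.048)
```

```text
[0.41006373 0.28178994 0.05182677]
[0.4093005  0.28141032 0.05165232] [1.1 0.3 0.1] 3.95
t 3.95 box xy [-0.072  0.057] z 0.0517 toolx deg 22.48 tilt -0.99994 F [1.1 0.3 0.1]
shift tool [-0.0046  0.001   0.0036] target [0.4055 0.2788 0.048 ]
turn [-0.27 -0.54  0.19]
```

View pics/scene4z.png

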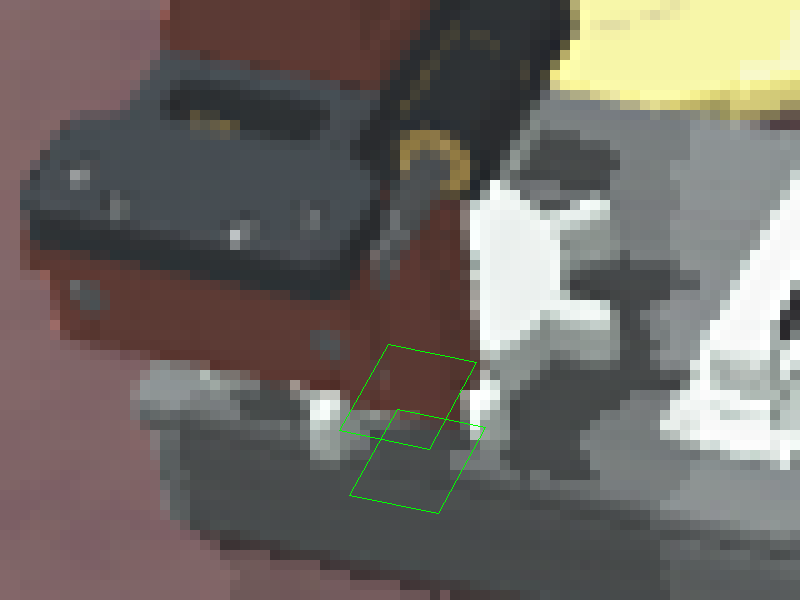

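Call:
move_arm:
  commands:
    - [[-0.002,-0.006,0.003],[0,0,0],0]
    - [[0,-0.006,0],[0,0,0],0]
    - [[0,-0.006,0],[0,0,0],0]

```text
clock: 4.32
eef_pos: [0.399, 0.2976, 0.0484]
tcp_rot: [0.981, 0.195, 0.004, -0.003]
wrist_force: [-0.1, -0.1, -0.8]
finger_gap: 0.0005
```

Run:
```python
from look import *
tip(5)
step(-.0765,.086,.048)
```

```text
[0.39904621 0.29764817 0.04842843]
[0.39859629 0.29864872 0.04841417] [-0.2  0.6  1.3] 4.375
t 4.375 box xy [-0.0753  0.077 ] z 0.0484 toolx deg 22.54 tilt -0.99995 F [-0.2  0.6  1.3]
shift tool [-0.0011 -0.009   0.0005] target [0.3941 0.3065 0.048 ]
turn [-0.3  -0.47  0.24]
```

View pics/scene5z.png

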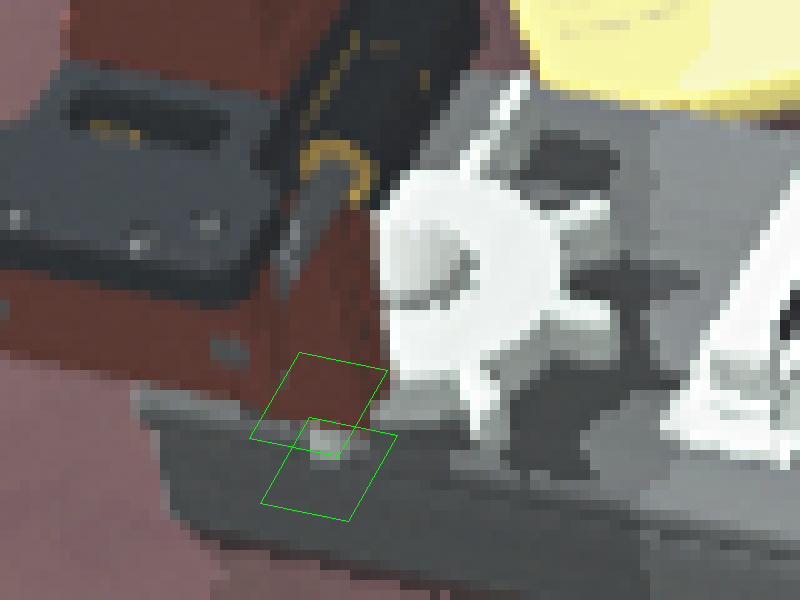

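Call:
move_arm:
  commands:
    - [[0,0.011,0],[-0.3,-0.4,0.2],0]
    - [[0,0.011,0],[0,0,0],0]
    - [[-0.005,0,0.008],[0,0,0],0]
    - [[0,0,0.007],[0,0,0],0]

```text
clock: 4.88
eef_pos: [0.4029, 0.2742, 0.0328]
tcp_rot: [0.981, 0.193, 0.001, 0.0]
wrist_force: [0.6, -0.4, -0.5]
finger_gap: 0.0004
```

Run:
```python
from look import *
tip(6)
step(-.073,.056,.033)
```

```text
[0.40292569 0.27423668 0.03283502]
[0.4027776  0.2739889  0.03212127] [ 0.3 -0.1 -1. ] 4.925
t 4.925 box xy [-0.0808  0.0526] z 0.0321 toolx deg 22.28 tilt -1.0 F [ 0.3 -0.1 -1. ]
shift tool [ 0.0078 -0.0034 -0.0009] target [0.4087 0.2801 0.033 ]
turn [ 0.06 -0.03 -0.02]
```

View pics/scene6z.png

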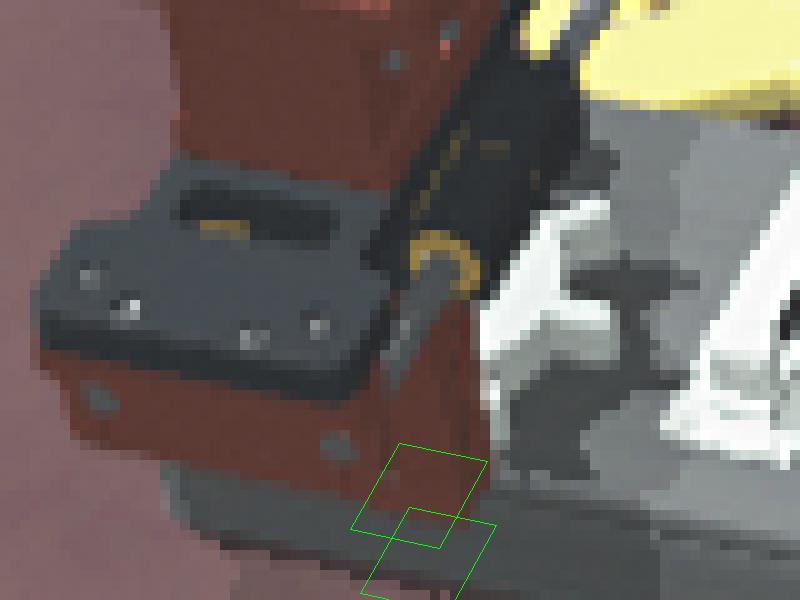

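Run:
```python
from look import *
im=cv2.imread('pics/scene6.png');n='scene'
s=r.get_state();p=s['eef_pos'];Rt=Ro.from_quat(s['tcp_rot']).as_matrix()
k=6;o=np.array((150,130));c=cv2.resize(im[o[1]:o[1]+100,o[0]:o[0]+130],None,fx=k,fy=k,interpolation=cv2.INTER_CUBIC)
def box(X,Y,Z,col):
  for z in Z:
    q=[p+Rt@[a*X,b*Y,z] for a,b in((1,1),(1,-1),(-1,-1),(-1,1))]
    cv2.polylines(c,[np.array([((proj(n,x)-o+.5)*k) for x in q]).astype(int)],True,col)
box(.0135,.01,(0,-.019,-.08),(0,255,0))
box(.089,.0375,(-.08,),(0,0,255))
box(.0375,.089,(-.08,),(255,255,0))
cv2.imwrite('pics/s6b.png',c)
```

```text
(no output)
```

View pics/s6b.png

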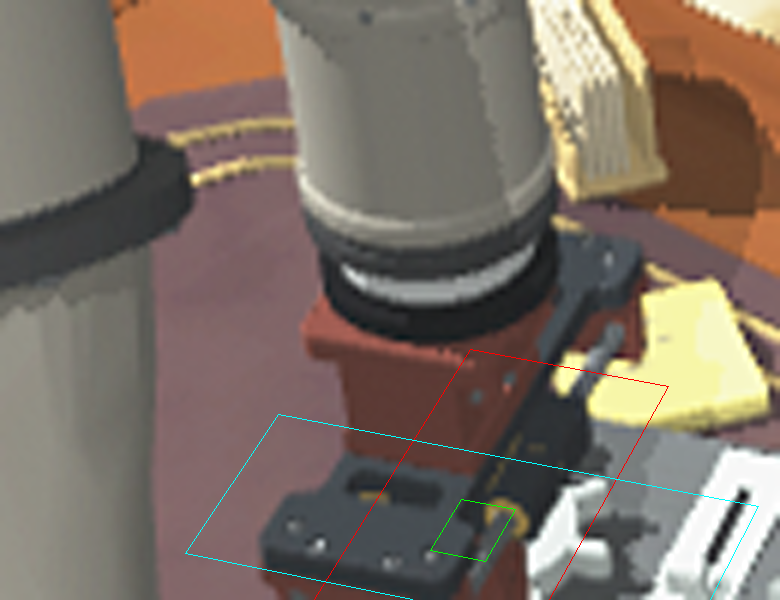

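Run:
```python
from look import *
im=cv2.imread('pics/scene6.png');n='scene'
s=r.get_state();p=s['eef_pos'];Rt=Ro.from_quat(s['tcp_rot']).as_matrix()
k=5;o=np.array((150,130));c=cv2.resize(im[o[1]:o[1]+120,o[0]:o[0]+130],None,fx=k,fy=k,interpolation=cv2.INTER_CUBIC)
def P(v): return tuple(((proj(n,p+Rt@np.array(v))-o+.5)*k).astype(int).tolist())
cv2.line(c,P((0,0,0)),P((0,0,-.3)),(0,255,0))
for i in range(13):
  z=-.025*i; cv2.circle(c,P((0,0,z)),3,(0,255,255),-1); cv2.putText(c,str(int(-z*1000)),P((-.005,-.012,z)),0,.35,(255,255,255))
def box(X,Y,Z,col):
  for z in Z:
    q=[p+Rt@[a*X,b*Y,z] for a,b in((1,1),(1,-1),(-1,-1),(-1,1))]
    cv2.polylines(c,[np.array([((proj(n,x)-o+.5)*k) for x in q]).astype(int)],True,col)
box(.089,.0375,(-.08,-.15),(0,0,255))
cv2.imwrite('pics/s6c.png',c)
```

```text
(no output)
```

View pics/s6c.png

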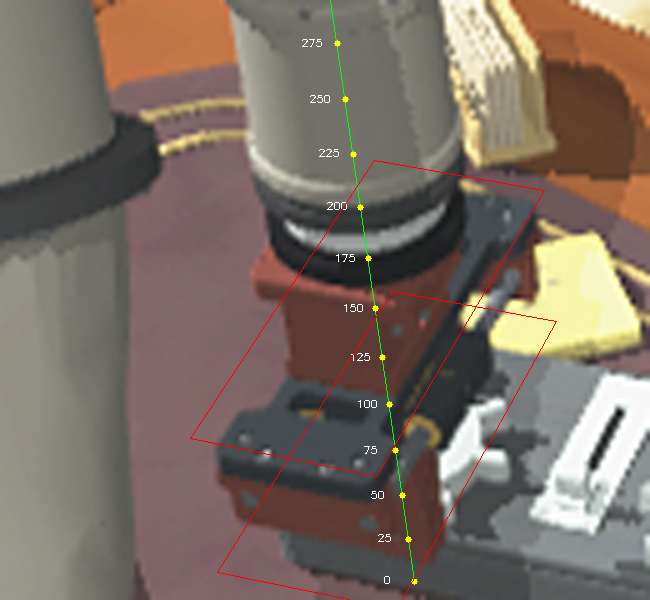

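Call:
move_arm:
  commands:
    - [[0.003,0,0],[0,0,0],0]
    - [[0.003,0,0],[0,0,0],0]

```text
clock: 5.18
eef_pos: [0.4083, 0.2765, 0.0317]
tcp_rot: [0.981, 0.193, -0.0, 0.001]
wrist_force: [0.2, -0.8, 0.2]
finger_gap: 0.0006
```

Call:
move_arm:
  commands:
    - [[0.003,0,0],[0,0,0],0]
    - [[0.003,0,0],[0,0,0],0]

```text
clock: 5.42
eef_pos: [0.4141, 0.2791, 0.0317]
tcp_rot: [0.981, 0.194, -0.0, 0.001]
wrist_force: [-2.4, -2.6, 1.6]
finger_gap: 0.0006
```

Run:
```python
from h import *
step(-.073,.056,.033)
```

```text
t 5.425 box xy [-0.0684  0.053 ] z 0.0317 toolx deg 22.32 tilt -1.0 F [-2.4 -2.6  1.6]
shift tool [-0.0046 -0.003  -0.0013] target [0.4087 0.2801 0.033 ]
turn [0.07 0.04 0.02]
```

Call:
move_arm:
  commands:
    - [[-0.003,0,-0.01],[0,0,0],0]
    - [[0,0,-0.01],[0,0,0],0]
    - [[0.0,-0.006,0],[0,0,0],0]
    - [[0,0,0],[0,0,0],0]

```text
clock: 5.92
eef_pos: [0.4094, 0.2847, 0.0541]
tcp_rot: [0.981, 0.194, 0.001, -0.0]
wrist_force: [-0.1, -0.6, -0.0]
finger_gap: 0.0006
```

Run:
```python
from h import *
step(-.070,.078,.051)
```

```text
t 5.925 box xy [-0.0706  0.06  ] z 0.0541 toolx deg 22.34 tilt -1.0 F [-0.1 -0.6 -0. ]
shift tool [ 0.0006 -0.018   0.0031] target [0.4031 0.3016 0.051 ]
turn [ 0.01 -0.09  0.04]
```

Now push towards the box's left.

Call:
move_arm:
  commands:
    - [[0,-0.006,0.003],[0,0,0],0]
    - [[0,-0.006,0],[0,0,0],0]

```text
clock: 6.18
eef_pos: [0.4045, 0.2961, 0.0506]
tcp_rot: [0.981, 0.193, 0.001, 0.0]
wrist_force: [-0.2, 0.2, 0.1]
finger_gap: 0.0004
```

Call:
move_arm:
  commands:
    - [[0,-0.006,0.0],[0,0,0],0]
    - [[0,-0.006,0],[0,0,0],0]

```text
clock: 6.42
eef_pos: [0.3993, 0.3081, 0.0502]
tcp_rot: [0.981, 0.194, 0.0, 0.0]
wrist_force: [0.2, 0.1, -0.3]
finger_gap: 0.0006
```

Run:
```python
from look import *
step(-.070,.086,.051)
tip(7)
```

```text
t 6.425 box xy [-0.0711  0.0855] z 0.0502 toolx deg 22.34 tilt -1.0 F [ 0.2  0.1 -0.3]
shift tool [ 0.0011 -0.0005 -0.0008] target [0.4001 0.309  0.051 ]
turn [ 0.04 -0.03  0.04]
[0.39931579 0.3081032  0.05023306]
[0.39898348 0.30908189 0.05026462] [-0.   0.8  0.2] 6.475
```

View pics/scene7z.png

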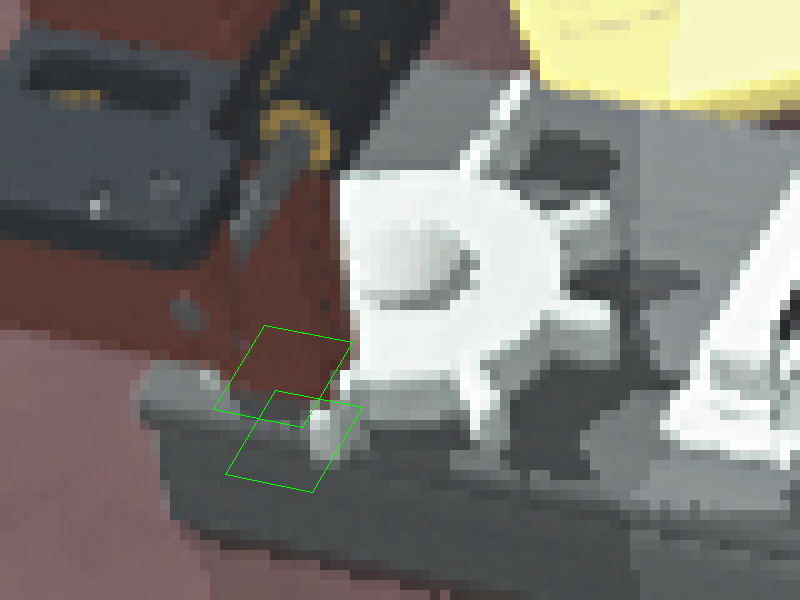

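Call:
move_arm:
  commands:
    - [[0,0.014,0],[0,0,0],0]
    - [[0,0.014,0],[0,0,0],0]
    - [[-0.003,0,0.012],[0,0,0],0]
    - [[0,0,0.008],[0,0,0],0]

```text
clock: 6.98
eef_pos: [0.4081, 0.279, 0.0295]
tcp_rot: [0.981, 0.193, 0.001, 0.0]
wrist_force: [0.2, -0.3, -0.2]
finger_gap: 0.0005
```

Call:
move_arm:
  commands:
    - [[0,-0.006,0],[0,0,0],0]
    - [[0,-0.006,0],[0,0,0],0]

```text
clock: 7.22
eef_pos: [0.4028, 0.2898, 0.0283]
tcp_rot: [0.981, 0.193, -0.0, 0.001]
wrist_force: [1.0, -3.8, 4.1]
finger_gap: 0.0004
```

Run:
```python
from look import *
step(-.0735,.086,.03)
```

```text
t 7.225 box xy [-0.0748  0.0672] z 0.0283 toolx deg 22.25 tilt -1.0 F [ 1.  -3.8  4.1]
shift tool [ 0.0013 -0.0188 -0.0017] target [0.3969 0.3077 0.03  ]
turn [ 0.08  0.04 -0.05]
```

Call:
move_arm:
  commands:
    - [[0,0.01,0],[0,0,0],0]
    - [[0,0,0.01],[0,0,0],0]
    - [[0,0,0],[0,0,0],0]

```text
clock: 7.6
eef_pos: [0.4067, 0.2813, 0.018]
tcp_rot: [0.981, 0.194, 0.0, 0.0]
wrist_force: [-0.0, 0.5, 0.9]
finger_gap: 0.0005
```

Run:
```python
from look import *
step(-.0735,.086,.03)
tip(8)
```

```text
t 7.6 box xy [-0.0744  0.0579] z 0.018 toolx deg 22.36 tilt -1.0 F [-0.   0.5  0.9]
shift tool [ 0.001  -0.0281 -0.0121] target [0.3969 0.3077 0.03  ]
turn [ 0.05 -0.02  0.06]
[0.40666792 0.28130795 0.01795906]
[0.40700394 0.28136918 0.01831011] [0.3 0.2 0.5] 7.65
```

View pics/scene8z.png

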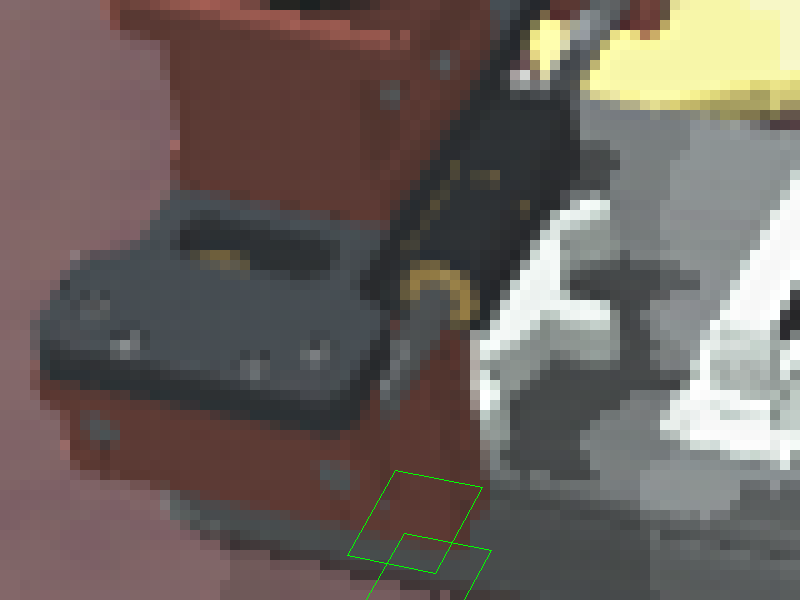

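Call:
move_arm:
  commands:
    - [[0,-0.006,0],[0,0,0],0]
    - [[0,-0.006,0],[0,0,0],0]
    - [[0,-0.004,0],[0,0,0],0]

```text
clock: 8.02
eef_pos: [0.4012, 0.2958, 0.0184]
tcp_rot: [0.981, 0.193, 0.001, 0.001]
wrist_force: [1.0, -1.3, -0.2]
finger_gap: 0.0007
```

Run:
```python
from look import *
step(-.0735,.086,.03)
```

```text
t 8.025 box xy [-0.074   0.0733] z 0.0184 toolx deg 22.26 tilt -1.0 F [ 1.  -1.3 -0.2]
shift tool [ 0.0005 -0.0126 -0.0117] target [0.3969 0.3077 0.03  ]
turn [ 0.12 -0.05 -0.04]
```

Call:
move_arm:
  commands:
    - [[0,-0.006,0],[0,0,0],0]
    - [[0,-0.006,0],[0,0,0],0]

```text
clock: 8.28
eef_pos: [0.3967, 0.308, 0.0185]
tcp_rot: [0.981, 0.193, 0.001, 0.001]
wrist_force: [1.0, -0.7, -0.1]
finger_gap: 0.0006
```

Run:
```python
from look import *
step(-.0735,.095,.018)
tip(9)
```

```text
t 8.275 box xy [-0.0736  0.0864] z 0.0185 toolx deg 22.25 tilt -1.0 F [ 1.  -0.7 -0.1]
shift tool [ 0.     -0.0086  0.0005] target [0.3934 0.316  0.018 ]
turn [ 0.09 -0.1  -0.05]
[0.39665246 0.30803936 0.01852393]
[0.39610111 0.3093066  0.01854933] [-1.9  3.3  0.5] 8.325
```

View pics/scene9z.png

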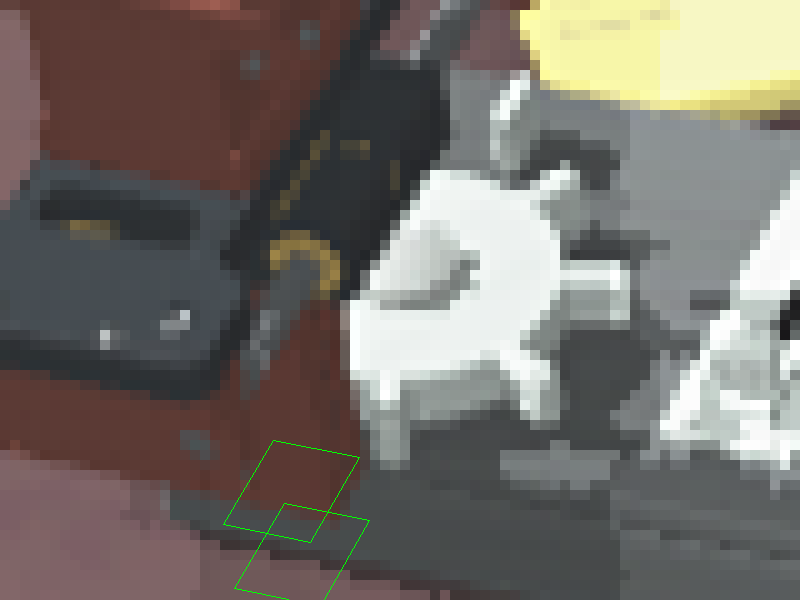

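Call:
move_arm:
  commands:
    - [[0,-0.007,0],[0,0,0],0]
    - [[0,-0.007,0],[0,0,0],0]

```text
clock: 8.57
eef_pos: [0.3899, 0.3242, 0.0186]
tcp_rot: [0.981, 0.194, 0.001, -0.0]
wrist_force: [0.0, 0.8, 0.8]
finger_gap: 0.0005
```

Run:
```python
from look import *
step(-.0735,.095,.018)
tip(10)
```

```text
t 8.575 box xy [-0.0737  0.1039] z 0.0186 toolx deg 22.39 tilt -1.0 F [0.  0.8 0.8]
shift tool [0.0002 0.0089 0.0006] target [0.3934 0.316  0.018 ]
turn [-0.02 -0.11  0.09]
[0.38991593 0.32416767 0.01863789]
[0.38948997 0.32524258 0.01863325] [-0.4  0.7 -0.8] 8.625
```

View pics/scene10z.png

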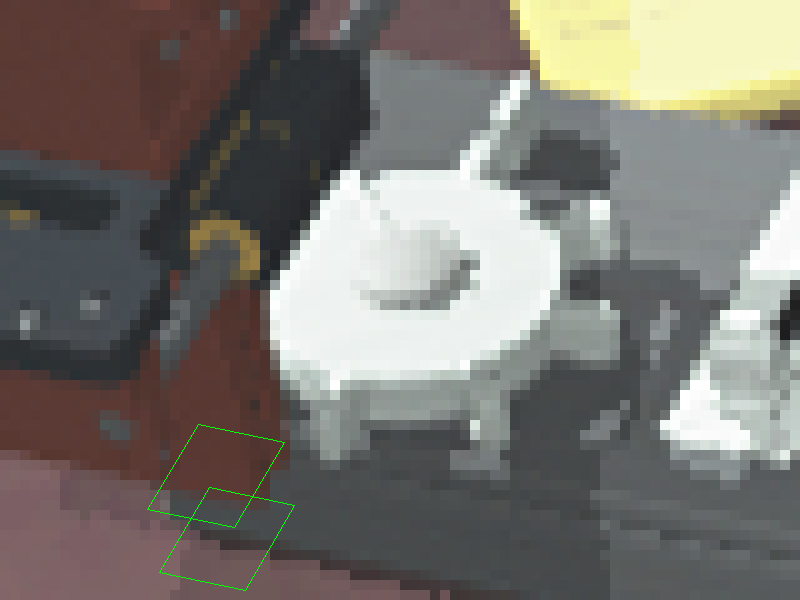

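Call:
move_arm:
  commands:
    - [[-0.025,0,0],[0,0,0],0]
    - [[0,0.024,0],[0,0,0],0]
    - [[0,0.024,0],[0,0,0],0]
    - [[0.012,0,0],[0,0,0],0]
    - [[0.012,0,0],[0,0,0],0]

```text
clock: 9.25
eef_pos: [0.4065, 0.282, 0.0187]
tcp_rot: [0.981, 0.196, 0.001, -0.001]
wrist_force: [0.1, 0.7, -0.7]
finger_gap: 0.0008
```

Run:
```python
from look import *
step(-.0735,.056,.018)
```

```text
t 9.25 box xy [-0.0743  0.0586] z 0.0187 toolx deg 22.65 tilt -1.0 F [ 0.1  0.7 -0.7]
shift tool [0.0008 0.0026 0.0007] target [0.4082 0.2799 0.018 ]
turn [-0.1  -0.12  0.35]
```

Repeat the same stroke (to box y ≈ 0.104).

Call:
move_arm:
  commands:
    - [[0,-0.007,0],[0,0,0.3],0]
    - [[0,-0.007,0],[0,0,0],0]
    - [[0,-0.007,0],[0,0,0],0]
    - [[0,-0.007,0],[0,0,0],0]
    - [[0,-0.007,0],[0,0,0],0]

```text
clock: 9.88
eef_pos: [0.3924, 0.3193, 0.0186]
tcp_rot: [0.981, 0.195, 0.001, -0.002]
wrist_force: [-0.1, -0.8, 0.3]
finger_gap: 0.0004
```

Call:
move_arm:
  commands:
    - [[0,-0.007,0],[0,0,0],0]
    - [[0,-0.003,0],[0,0,0],0]

```text
clock: 10.12
eef_pos: [0.3875, 0.3299, 0.0186]
tcp_rot: [0.981, 0.196, 0.001, -0.002]
wrist_force: [-0.1, -0.1, -0.5]
finger_gap: 0.0003
```

Run:
```python
from look import *
step(-.0735,.095,.018)
tip(11)
```

```text
t 10.125 box xy [-0.0737  0.1101] z 0.0186 toolx deg 22.55 tilt -0.99999 F [-0.1 -0.1 -0.5]
shift tool [0.0002 0.0151 0.0005] target [0.3934 0.316  0.018 ]
turn [-0.17 -0.14  0.25]
[0.38747415 0.32991825 0.01855397]
[0.38741284 0.3301633  0.01856549] [ 0.6  0.3 -0.5] 10.175
```

View pics/scene11z.png

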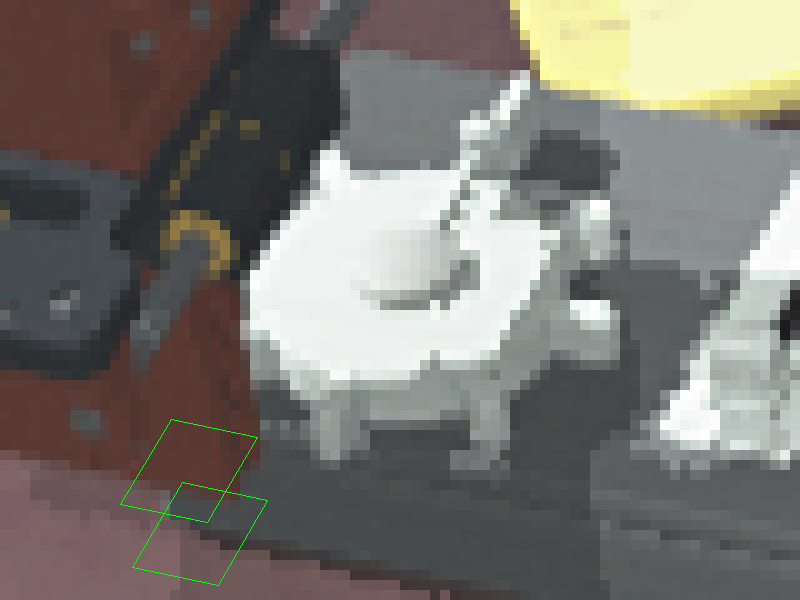

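Run:
```python
from look import *
print(ray('top',346,271,0),ray('scene',334,285,0))
print(ray('top',339,185,.1))
```

```text
[0.44013247 0.04870355 0.        ] [0.47113694 0.05483082 0.        ]
[0.6526971  0.07311907 0.1       ]
```

Call:
move_arm:
  commands:
    - [[-0.028,0,0],[0,0,0],0]
    - [[0,0.04,-0.02],[0,0,0],0]
    - [[0,0.055,0],[0,0,0],0]
    - [[0,0.055,0],[0,0,0],0]
    - [[0,0.03,0],[0,0,0],0]

```text
clock: 10.8
eef_pos: [0.4318, 0.1511, 0.0387]
tcp_rot: [0.98, 0.199, 0.002, -0.002]
wrist_force: [-0.8, 0.8, 0.3]
finger_gap: 0.0005
```

Run:
```python
from look import *
step(-.1,-.1,.038)
tip(12,o=(190,170),w=160,h=120,k=5)
```

```text
t 10.8 box xy [-0.1006 -0.0721] z 0.0387 toolx deg 22.9 tilt -0.99998 F [-0.8  0.8  0.3]
shift tool [0.0003 0.0279 0.0006] target [0.4429 0.1255 0.038 ]
turn [-0.22 -0.27  0.6 ]
[0.43179849 0.15111786 0.03874033]
[0.43297459 0.14774074 0.03881633] [ 1.2 -2.4  0.4] 10.85
```

View pics/scene12z.png

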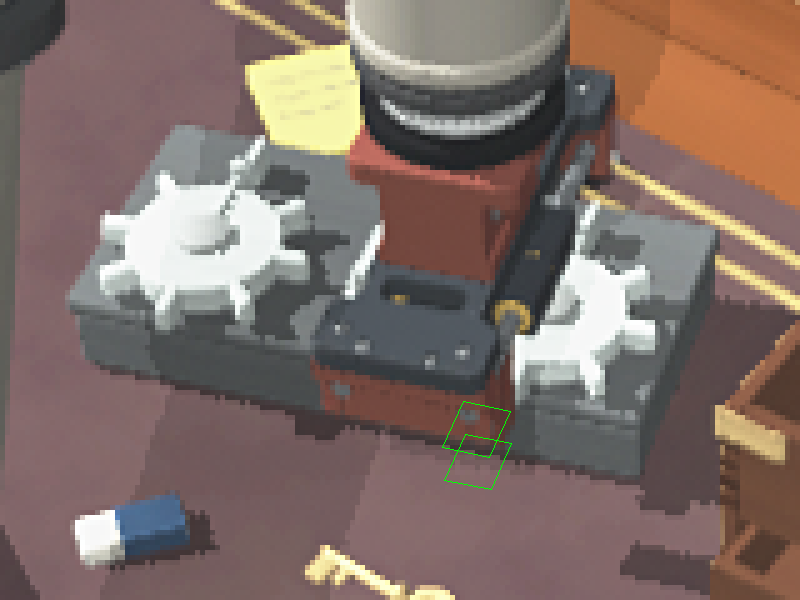

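Call:
move_arm:
  commands:
    - [[0,0.025,0.01],[-0.2,-0.2,0.5],0]
    - [[0,0,0.01],[0,0,0],0]
    - [[0.0,0,0],[0,0,0],0]

```text
clock: 11.22
eef_pos: [0.4432, 0.1233, 0.0184]
tcp_rot: [0.982, 0.191, 0.001, 0.0]
wrist_force: [-0.4, -0.0, 0.5]
finger_gap: 0.0003
```

Run:
```python
from look import *
step(-.0738,-.098,.018)
```

```text
t 11.225 box xy [-0.1006 -0.1022] z 0.0184 toolx deg 21.97 tilt -1.0 F [-0.4 -0.   0.5]
shift tool [ 0.0268 -0.0043  0.0004] target [0.4664 0.1373 0.018 ]
turn [ 0.07 -0.09 -0.33]
```

Call:
move_arm:
  commands:
    - [[0.013,-0.003,0],[0,0,-0.3],0]
    - [[0.013,0,0],[0,0,0],0]
    - [[0,-0.007,0],[0,0,0],0]
    - [[0,-0.007,0],[0,0,0],0]

```text
clock: 11.72
eef_pos: [0.463, 0.1525, 0.0191]
tcp_rot: [0.981, 0.195, 0.002, 0.0]
wrist_force: [1.7, -3.1, -0.9]
finger_gap: 0.0006
```

Call:
move_arm:
  commands:
    - [[0,-0.007,0],[0,0,0],0]
    - [[0,-0.007,0],[0,0,0],0]

```text
clock: 11.98
eef_pos: [0.4565, 0.1667, 0.019]
tcp_rot: [0.981, 0.195, 0.002, 0.0]
wrist_force: [-0.9, 2.0, 0.8]
finger_gap: 0.0003
```

Run:
```python
from look import *
step(-.0738,-.052,.018)
tip(13,o=(240,200))
```

```text
t 11.975 box xy [-0.0718 -0.067 ] z 0.019 toolx deg 22.47 tilt -1.0 F [-0.9  2.   0.8]
shift tool [-0.002  -0.0151  0.001 ] target [0.449  0.1799 0.018 ]
turn [ 0.05 -0.17  0.17]
[0.45653674 0.16673592 0.01902576]
[0.45588044 0.1681326  0.01899221] [-2.6  4.7  1.8] 12.025
```

View pics/scene13z.png

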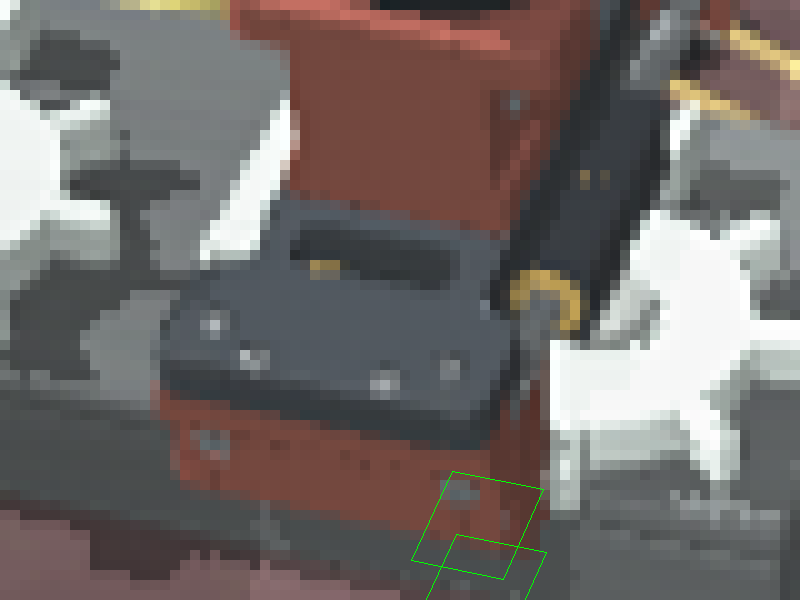

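Past the half-way point (force reversed); follow through gently and withdraw.

Call:
move_arm:
  commands:
    - [[0,-0.007,0],[0,0,0],0]
    - [[0,-0.007,0],[0,0,0],0]
    - [[0,-0.004,0],[0,0,0],0]

```text
clock: 12.4
eef_pos: [0.4479, 0.1865, 0.019]
tcp_rot: [0.981, 0.196, 0.001, -0.001]
wrist_force: [-0.1, -0.7, -0.6]
finger_gap: 0.0004
```

Call:
move_arm:
  commands:
    - [[-0.025,0,0],[0,0,0],0]
    - [[-0.01,-0.01,-0.045],[0,0,0],0]
    - [[0,-0.01,-0.045],[0,0,0],0]
    - [[0,0,-0.03],[0,0,0],0]

```text
clock: 12.9
eef_pos: [0.4046, 0.1902, 0.1396]
tcp_rot: [0.981, 0.196, -0.002, 0.001]
wrist_force: [0.2, 0.4, -0.6]
finger_gap: 0.0004
```

Run:
```python
from look import *
step(-.07,0,.018)
tip(14,o=(190,170),w=160,h=120,k=5)
im=vision.snapshot('top');cv2.imwrite('pics/t14.png',cv2.resize(im[190:310,195:355],None,fx=5,fy=5,interpolation=cv2.INTER_CUBIC))
```

```text
t 12.9 box xy [-0.1109 -0.0256] z 0.1396 toolx deg 22.58 tilt -0.99999 F [ 0.2  0.4 -0.6]
shift tool [ 0.0415 -0.0256  0.1215] target [0.4327 0.2294 0.018 ]
turn [0.1  0.2  0.28]
[0.40460116 0.19021398 0.1396477 ]
[0.40654496 0.19084926 0.14263081] [1.1 0.5 1.6] 12.95
```

View pics/scene14z.png

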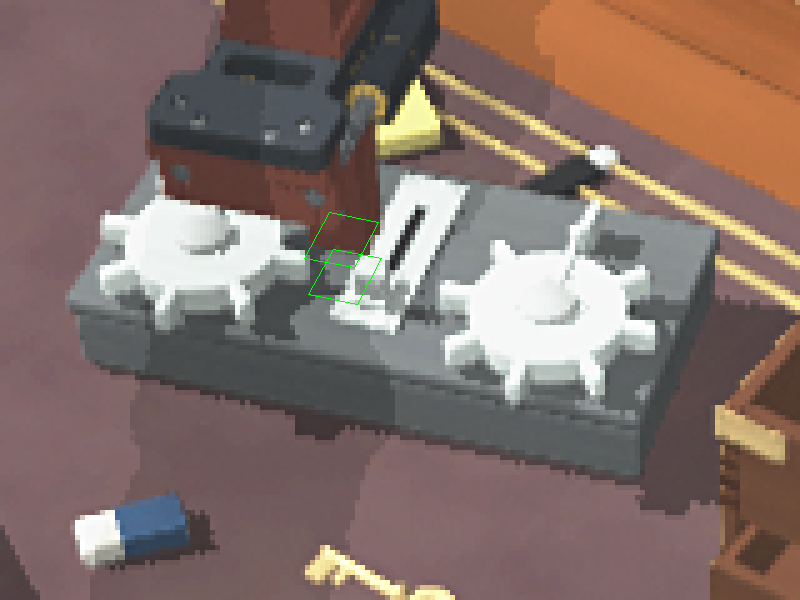

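View pics/t14.png

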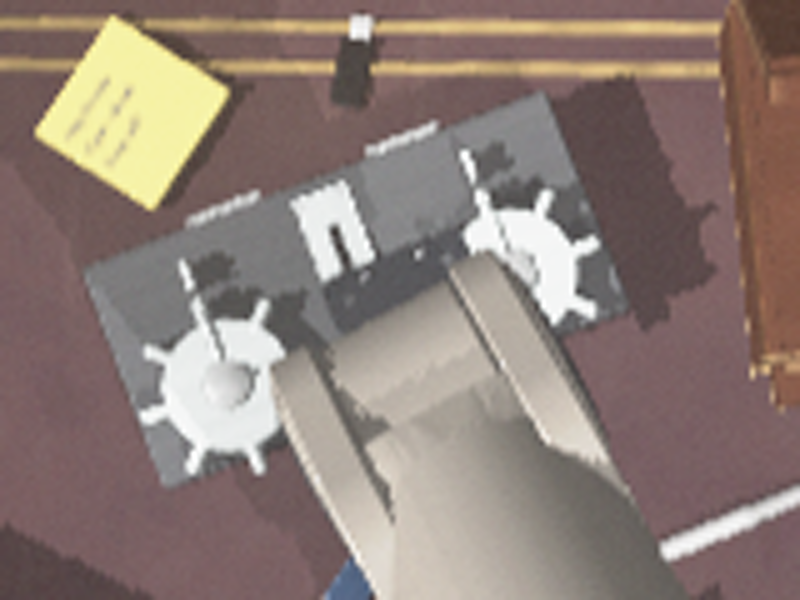

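Call:
move_arm:
  commands:
    - [[0.03,-0.013,0],[0,0.2,0.2],0]
    - [[0.026,-0.013,0.0],[0,0,0],0]
    - [[0,0,0.04],[0,0,0],0]
    - [[0,0,0.03],[0,0,0],0]

```text
clock: 13.5
eef_pos: [0.4507, 0.2378, 0.0687]
tcp_rot: [0.981, 0.193, 0.004, -0.001]
wrist_force: [0.5, -0.7, -0.4]
finger_gap: 0.0003
```

Run:
```python
from look import *
step(-.054,0,.04)
tip(15,o=(190,170),w=160,h=120,k=5)
```

```text
t 13.5 box xy [-0.0502  0.0009] z 0.0687 toolx deg 22.24 tilt -0.99997 F [ 0.5 -0.7 -0.4]
shift tool [-0.004   0.0009  0.0287] target [0.4475 0.2355 0.04  ]
turn [-0.04 -0.46 -0.06]
[0.45074103 0.23776365 0.06869581]
[0.4489757  0.23678881 0.06565802] [-0.9 -0.9 -2.3] 13.55
```

View pics/scene15z.png

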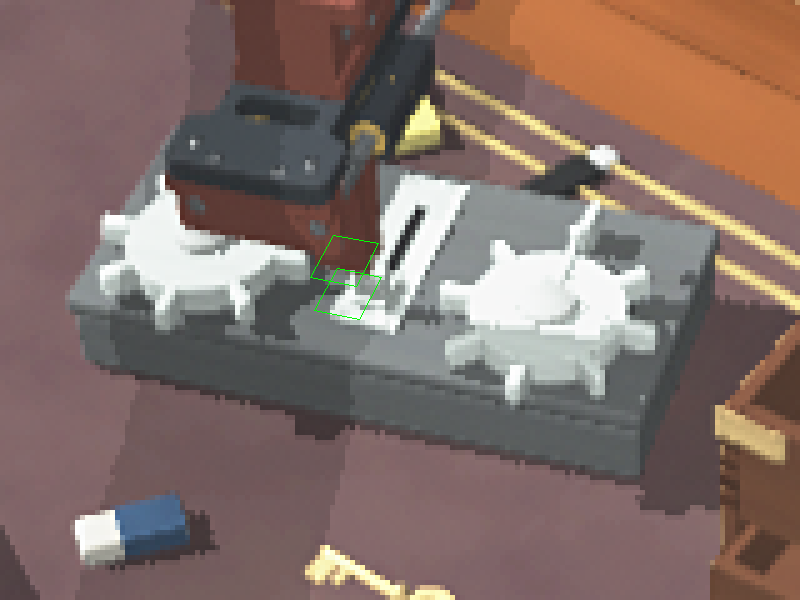

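Call:
move_arm:
  commands:
    - [[-0.003,0.001,0.012],[0,-0.4,0],0]
    - [[0,0,0.012],[0,0,0],0]
    - [[0,0,0],[0,0,0],0]

```text
clock: 13.92
eef_pos: [0.446, 0.2336, 0.0398]
tcp_rot: [0.981, 0.193, -0.003, 0.001]
wrist_force: [-0.1, 0.0, 0.5]
finger_gap: 0.0004
```

Run:
```python
from look import *
step(-.054,0,.022)
tip(16,o=(230,200))
```

```text
t 13.925 box xy [-0.0561 -0.0012] z 0.0398 toolx deg 22.21 tilt -0.99998 F [-0.1  0.   0.5]
shift tool [ 0.0022 -0.0012  0.0178] target [0.4475 0.2355 0.022 ]
turn [ 0.08  0.32 -0.09]
[0.44601174 0.2336177  0.0397716 ]
[0.44630143 0.23379023 0.04024057] [ 0.5 -0.1  0.3] 13.975
```

View pics/scene16z.png

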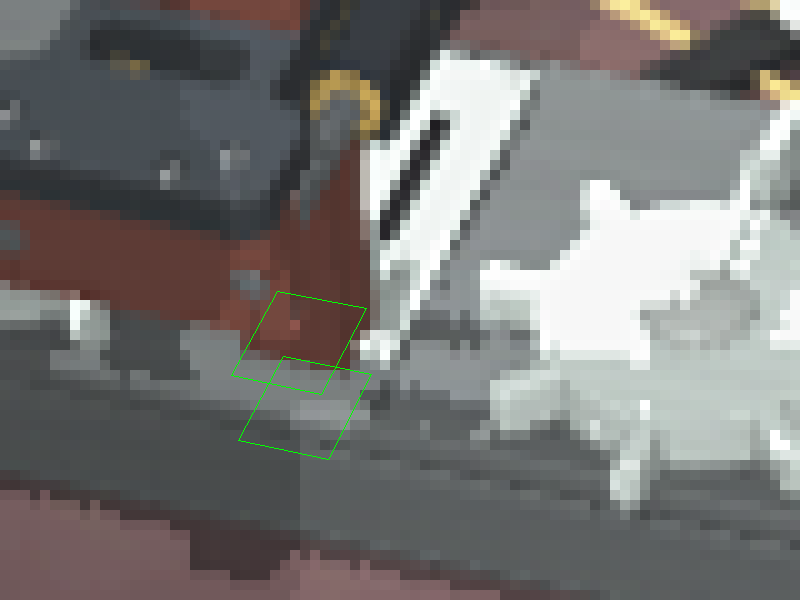

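Call:
move_arm:
  commands:
    - [[0.001,-0.001,0.006],[0,0.3,0],0]
    - [[0,0,0.005],[0,0,0],0]

```text
clock: 14.22
eef_pos: [0.448, 0.236, 0.0301]
tcp_rot: [0.981, 0.193, 0.002, -0.0]
wrist_force: [0.7, 0.5, 0.4]
finger_gap: 0.0001
```

Call:
move_arm:
  commands:
    - [[0,0,0.004],[0,0,0],0]
    - [[0,0,0.003],[0,0,0],0]

```text
clock: 14.48
eef_pos: [0.4482, 0.2362, 0.0228]
tcp_rot: [0.981, 0.193, 0.002, -0.0]
wrist_force: [0.4, 0.5, -0.4]
finger_gap: 0.0004
```

Run:
```python
from look import *
step(-.05,0,.022)
```

```text
t 14.475 box xy [-0.0532  0.0004] z 0.0228 toolx deg 22.21 tilt -0.99999 F [ 0.4  0.5 -0.4]
shift tool [0.0032 0.0004 0.0008] target [0.4512 0.237  0.022 ]
turn [ 0.01 -0.25 -0.09]
```

Call:
move_arm:
  commands:
    - [[0.005,0,0],[0,0,0],0]
    - [[0.005,0,0],[0,0,0],0]

```text
clock: 14.72
eef_pos: [0.4478, 0.236, 0.0224]
tcp_rot: [0.981, 0.193, -0.008, 0.002]
wrist_force: [-15.2, -5.5, 25.5]
finger_gap: 0.0005
```

Call:
move_arm:
  commands:
    - [[0.005,0,0],[0,0,0],0]
    - [[0.005,0,0],[0,0,0],0]

```text
clock: 14.98
eef_pos: [0.4475, 0.2358, 0.0225]
tcp_rot: [0.981, 0.193, -0.018, 0.003]
wrist_force: [-14.0, -5.3, 21.8]
finger_gap: 0.0002
```

Run:
```python
from look import *
step(-.01,0,.022)
tip(17,o=(230,200))
```

```text
t 14.975 box xy [-0.054   0.0003] z 0.0225 toolx deg 22.24 tilt -0.99931 F [-14.   -5.3  21.8]
shift tool [ 0.044   0.0003 -0.0011] target [0.4882 0.2522 0.022 ]
turn [-0.02  2.13 -0.06]
[0.44745198 0.2358187  0.02249095]
[0.44742743 0.23584348 0.02249445] [-14.5  -5.1  22.9] 15.025
```

View pics/scene17z.png

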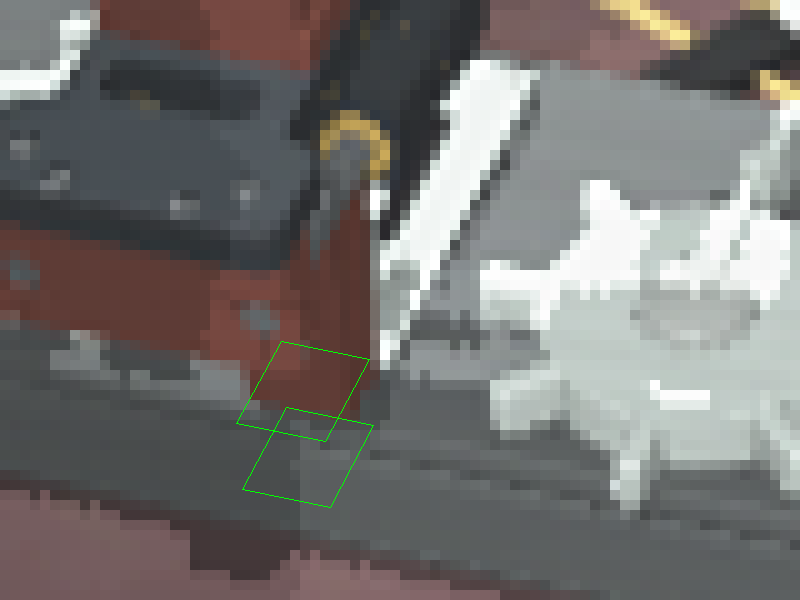

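Call:
move_arm:
  commands:
    - [[-0.002,0,-0.006],[0,0,0],0]
    - [[0,0,0],[0,2,0],0]
    - [[0,0,0],[0,0,0],0]

```text
clock: 15.4
eef_pos: [0.4457, 0.2352, 0.0291]
tcp_rot: [0.981, 0.193, -0.001, -0.0]
wrist_force: [-0.2, -0.5, 0.1]
finger_gap: 0.0005
```

Run:
```python
from look import *
step(-.01,0,.03)
tip(18,o=(230,200))
```

```text
t 15.4 box xy [-0.0558  0.0004] z 0.0291 toolx deg 22.24 tilt -1.0 F [-0.2 -0.5  0.1]
shift tool [ 0.0458  0.0003 -0.001 ] target [0.4882 0.2522 0.03  ]
turn [-0.04  0.12 -0.06]
[0.44574803 0.23516473 0.02909684]
[0.4462387  0.23547904 0.02920282] [-0.4  0.4  0. ] 15.45
```

View pics/scene18z.png

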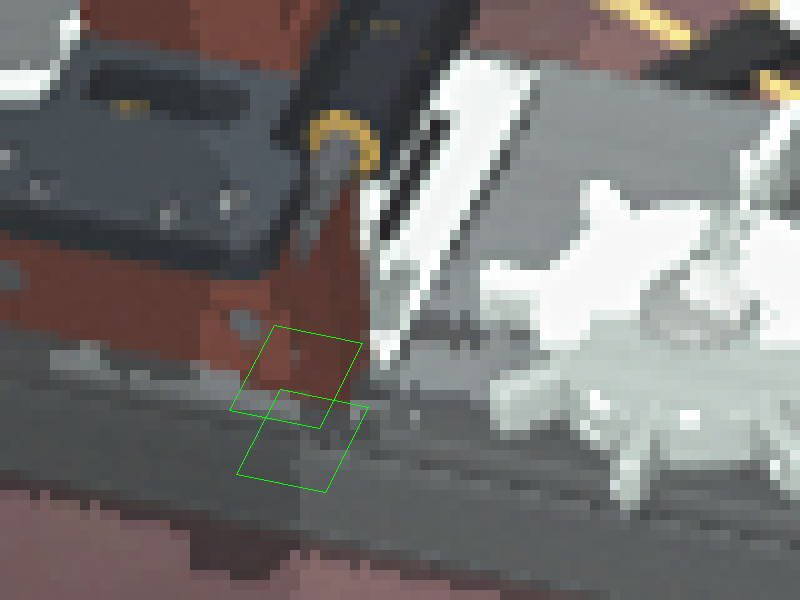

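Call:
move_arm:
  commands:
    - [[0.004,0,0],[0,0,0],0]
    - [[0.004,0,0],[0,0,0],0]

```text
clock: 15.7
eef_pos: [0.4547, 0.239, 0.0293]
tcp_rot: [0.981, 0.193, -0.001, -0.0]
wrist_force: [0.1, -0.5, -0.3]
finger_gap: 0.0005
```

Run:
```python
from look import *
step(-.01,0,.03)
```

```text
t 15.7 box xy [-0.046   0.0005] z 0.0293 toolx deg 22.24 tilt -1.0 F [ 0.1 -0.5 -0.3]
shift tool [ 0.036   0.0005 -0.0007] target [0.4882 0.2522 0.03  ]
turn [-0.05  0.09 -0.06]
```

Call:
move_arm:
  commands:
    - [[0.004,0,0],[0,0,0],0]
    - [[0.004,0,0],[0,0,0],0]

```text
clock: 15.95
eef_pos: [0.4625, 0.2421, 0.0291]
tcp_rot: [0.981, 0.193, -0.002, 0.0]
wrist_force: [-2.4, -0.5, 4.5]
finger_gap: 0.0001
```

Call:
move_arm:
  commands:
    - [[0.004,0,0],[0,0,0],0]
    - [[0.003,0,0],[0,0,0],0]

```text
clock: 16.2
eef_pos: [0.4687, 0.2447, 0.0291]
tcp_rot: [0.981, 0.193, -0.002, 0.0]
wrist_force: [-2.7, -1.9, 4.2]
finger_gap: 0.0002
```

Run:
```python
from look import *
step(-.01,0,.03)
tip(19,o=(230,190))
```

```text
t 16.2 box xy [-0.0309  0.0004] z 0.0291 toolx deg 22.23 tilt -0.99999 F [-2.7 -1.9  4.2]
shift tool [ 0.0209  0.0004 -0.001 ] target [0.4882 0.2522 0.03  ]
turn [-0.04  0.27 -0.07]
[0.46874515 0.24467342 0.02907848]
[0.46916352 0.2448088  0.02911908] [-1.  -1.3  2.2] 16.25
```

View pics/scene19z.png

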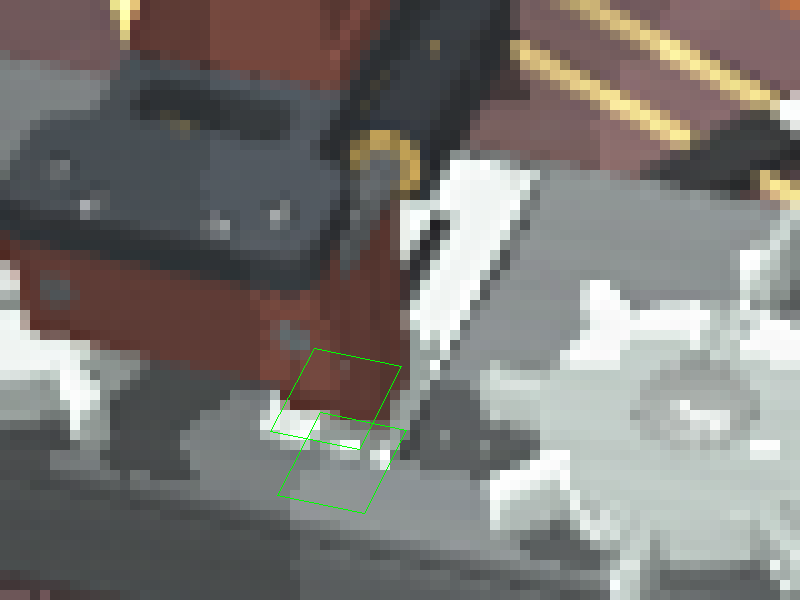

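Call:
move_arm:
  commands:
    - [[0.005,0,-0.001],[0,0,0],0]
    - [[0.005,0,0],[0,0,0],0]

```text
clock: 16.5
eef_pos: [0.4776, 0.2482, 0.0295]
tcp_rot: [0.981, 0.193, -0.003, 0.0]
wrist_force: [-2.4, -1.7, 1.9]
finger_gap: 0.0004
```

Run:
```python
from look import *
step(-.01,0,.03)
tip(20,o=(230,190))
```

```text
t 16.5 box xy [-0.0214  0.0003] z 0.0295 toolx deg 22.25 tilt -0.99998 F [-2.4 -1.7  1.9]
shift tool [ 0.0114  0.0003 -0.0006] target [0.4882 0.2522 0.03  ]
turn [-0.02  0.38 -0.05]
[0.47759781 0.24819212 0.02950097]
[0.47835268 0.24845205 0.02952548] [-1.8 -1.2 -0.1] 16.55
```

View pics/scene20z.png

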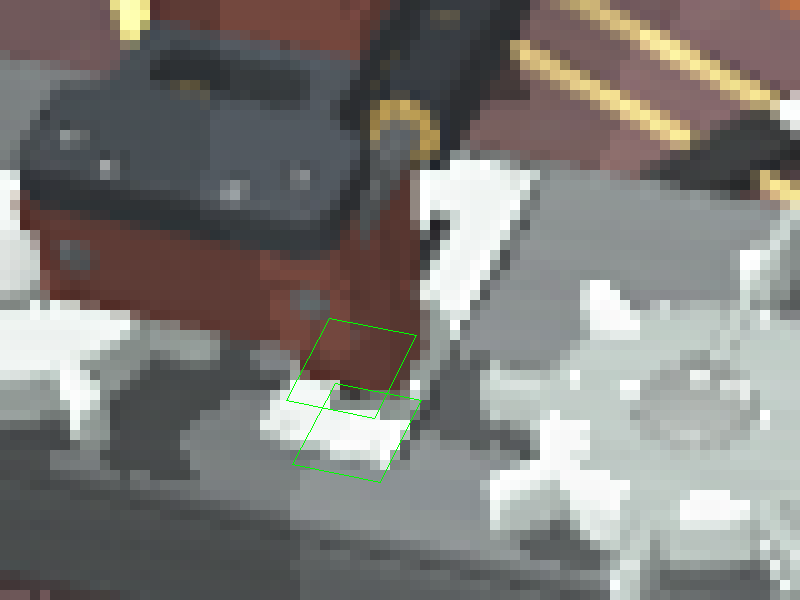

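Call:
move_arm:
  commands:
    - [[0.004,0,0],[0,0,0],0]
    - [[0.004,0,0],[0,0,0],0]

```text
clock: 16.8
eef_pos: [0.4861, 0.2515, 0.0294]
tcp_rot: [0.981, 0.193, -0.003, 0.001]
wrist_force: [-2.7, -1.0, 1.9]
finger_gap: 0.0005
```

Call:
move_arm:
  commands:
    - [[0.004,0,0],[0,0,0],0]
    - [[0.003,0,0],[0,0,0],0]

```text
clock: 17.05
eef_pos: [0.4876, 0.2521, 0.0291]
tcp_rot: [0.981, 0.193, -0.009, 0.002]
wrist_force: [-14.1, -6.1, 17.3]
finger_gap: 0.0005
```

Run:
```python
from look import *
step(-.01,0,.03)
tip(21,o=(230,190))
```

```text
t 17.05 box xy [-0.0106  0.0002] z 0.0291 toolx deg 22.24 tilt -0.99984 F [-14.1  -6.1  17.3]
shift tool [ 0.0006  0.0002 -0.0009] target [0.4882 0.2522 0.03  ]
turn [-0.02  1.03 -0.06]
[0.48764087 0.25214587 0.02913807]
[0.4875961  0.25213366 0.02914174] [-12.1  -3.9  13.4] 17.1
```

View pics/scene21z.png

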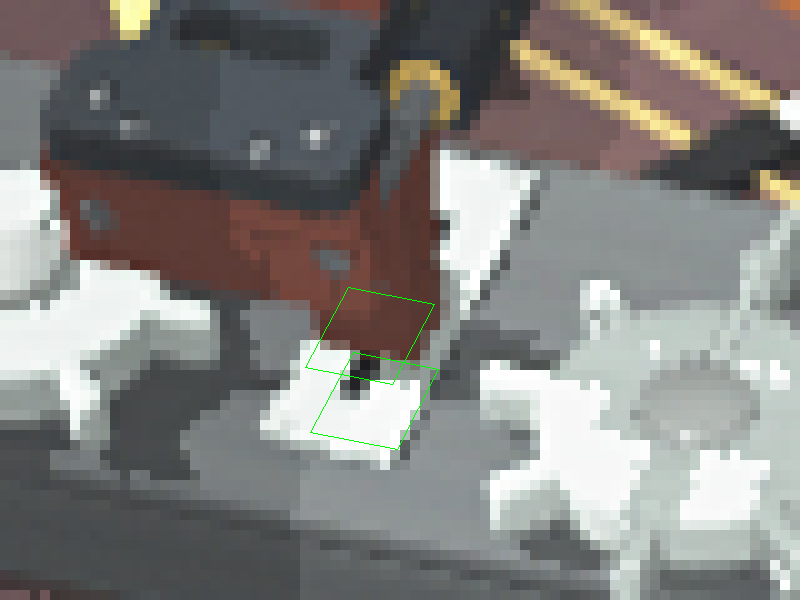

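Call:
move_arm:
  commands:
    - [[-0.008,0,0],[0,0.5,0],0]
    - [[-0.006,0,-0.02],[0,0,0],0]
    - [[0,0,-0.05],[0,0,0],0]
    - [[-0.02,-0.03,-0.05],[0,0,0],0]
    - [[-0.03,-0.04,-0.03],[0,0,0],0]

```text
clock: 17.73
eef_pos: [0.4064, 0.2931, 0.183]
tcp_rot: [0.982, 0.189, -0.001, 0.0]
wrist_force: [-0.2, 1.0, 0.2]
finger_gap: 0.0002
```

Call:
move_arm:
  commands:
    - [[-0.03,-0.05,0],[0,0,0],0]
    - [[0,-0.055,0],[0,0,0],0]
    - [[0,-0.05,0],[0,0,0],0]
    - [[0,0,0],[0,0,0],0]
    - [[0,0,0],[0,0,0],0]

```text
clock: 18.35
eef_pos: [0.3191, 0.4361, 0.1892]
tcp_rot: [0.982, 0.191, 0.005, -0.007]
wrist_force: [0.4, -0.4, -0.4]
finger_gap: 0.0007
```

Run:
```python
from look import *
im=vision.snapshot('top');cv2.imwrite('pics/topE.png',im)
im2=vision.snapshot('scene');cv2.imwrite('pics/sceneE.png',im2)
overlay('top',im,.4975,.256,22.3,0,0,195,190,'pics/tE.png',bolt=.03)
cv2.imwrite('pics/sE.png',cv2.resize(im2[175:295,190:350],None,fx=5,fy=5,interpolation=cv2.INTER_CUBIC))
```

```text
(no output)
```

View pics/tE.png

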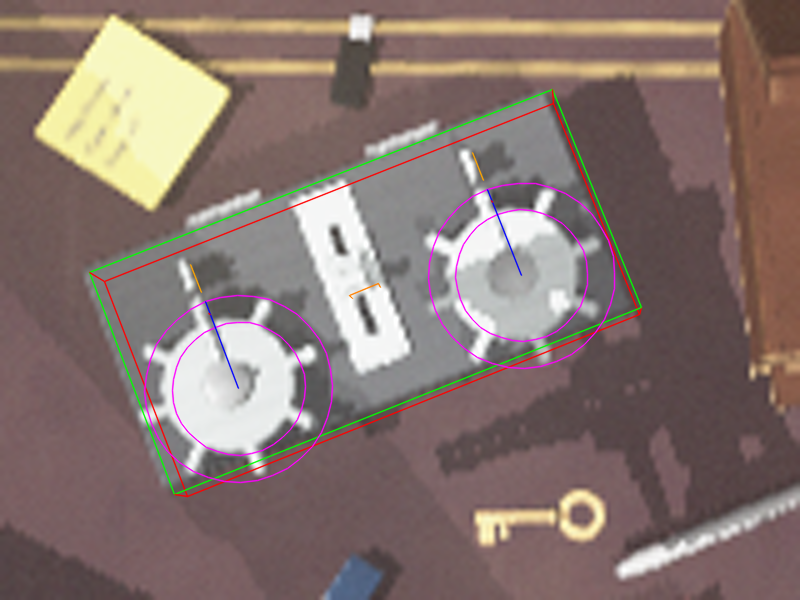

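View pics/sE.png

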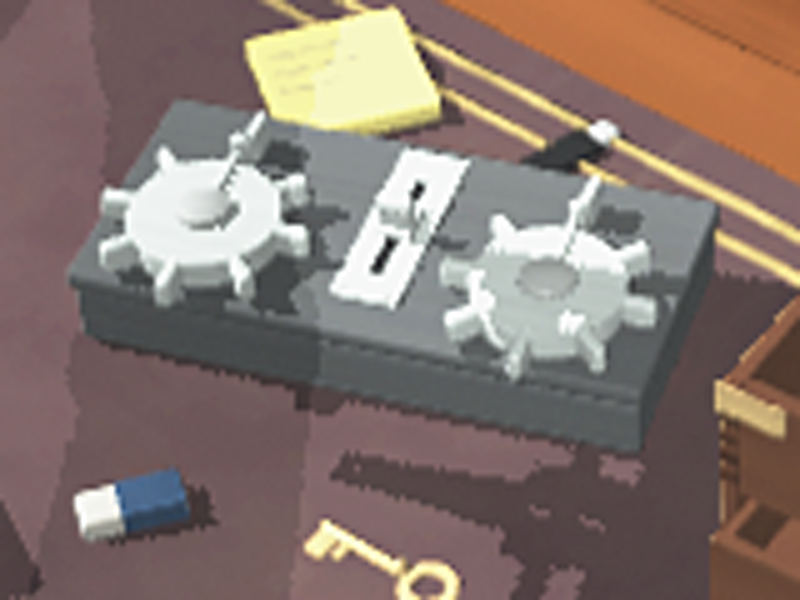

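View pics/sceneE.png

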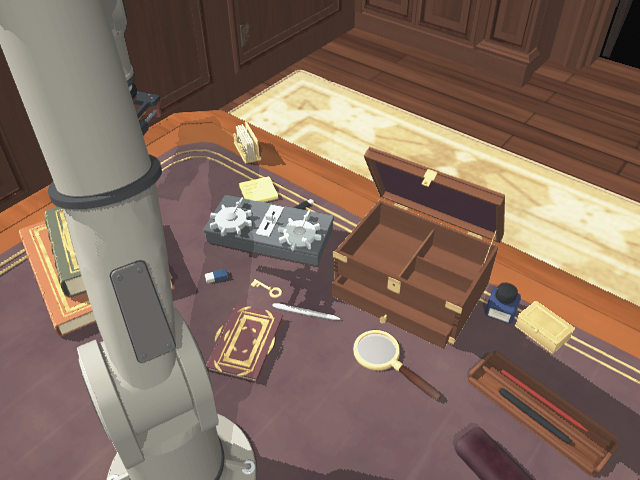

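Run:
```python
from look import *
a=np.radians(22.3);e=np.array([np.cos(a),np.sin(a),0])
p=np.array([.4975,.256,.062])-.028*e
for n,b,e_ in(('scene','scene0','sceneE'),('top','top0','topE')):
    print(n,'30mm shift px',proj(n,p+.03*e)-proj(n,p),'at',proj(n,p))
    A=cv2.imread(f'pics/{b}.png');B=cv2.imread(f'pics/{e_}.png')
    sl=(slice(208,242),slice(248,290)) if n=='scene' else (slice(220,270),slice(248,282))
    k=10 if n=='top' else 12
    cv2.imwrite(f'pics/cmp_{n}.png',np.hstack([cv2.resize(x[sl],None,fx=k-1,fy=k-1,interpolation=cv2.INTER_CUBIC) for x in(A,B)]))
    sl=(slice(190,270),slice(200,340)) if n=='scene' else (slice(205,290),slice(208,325))
    print('box shift',cv2.phaseCorrelate(*[np.float32(cv2.Laplacian(cv2.cvtColor(x[sl],6).astype(np.float32),-1)) for x in(A,B)]))
```

```text
scene 30mm shift px [ 4.73410395 -9.0718619 ] at [263.36859125 223.7672615 ]
box shift ((-0.11241257440111951, 0.019251974835228225), 0.7846933808591631)
top 30mm shift px [ -4.2665816  -10.78717537] at [271.08521875 256.93359122]
box shift ((-0.03039809603879462, -0.1030386984920213), 0.7473622682359483)
```

View pics/cmp_scene.png

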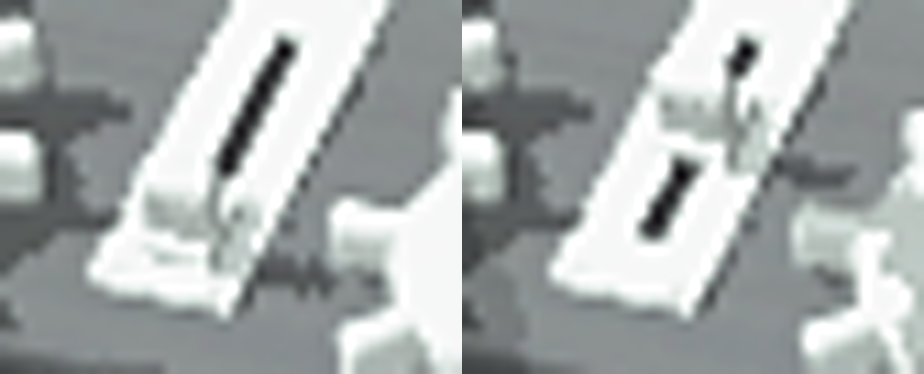

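View pics/cmp_top.png

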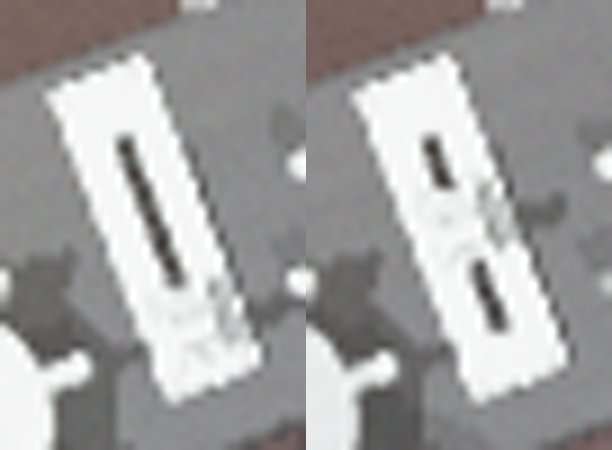

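```bash
python3 -c "
from h import *
s=r.get_state();print(s['clock'],s['eef_pos'],s['wrist_force'],abs(s['qd']).max());print(r.hand_in())"
```

```text
18.45 [0.31914841 0.43574937 0.1892065 ] [ 0.31455435  0.21089093 -0.21011257] 0.009626019980673516
the job is handed in; nothing more can be done
None
```

I turned the left wheel two clicks and the right wheel one click with the closed fingertips. I then pushed the bolt back until it met its stop and handed the job in at about 18.5 s; no verdict was reported.

**Last checks that agreed**
- In both cameras the ribs and studs of both wheels line up with their index fins.
- The bolt tab has moved about 29 mm of its 30 mm in both views.
- The box moved less than 0.2 px between the first and last pictures. The eraser, key, pen, pad and memory stick look undisturbed.
- At hand-in the arm was clear of everything, at rest, with about 0 N at the wrist.

**Checks that disagreed**
- **Fingertip height:** the tips seemed to act roughly 20–30 mm higher than the reported tool height. Two early pushes passed over the left wheel without touching a tooth. I found the working height by force instead.
- **Box position:** my separate estimates from the two cameras differed by up to about 10 mm. The averaged position I used was probably good to about 4 mm.
- **Contact force:** the first bolt approach, too low, caught an edge with about 15 N sideways and 25 N upward at the wrist. I backed off and raised the tool. Meeting the bolt's stop gave about 15 N sideways and 17 N upward. Both are below the wrist-force limit.

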